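Rack the next sheet of biscuits and start the drying fan

ROBOT

A 6-joint arm with a two-finger parallel gripper is mounted at the origin on the work surface. World frame = base frame: x ahead of the robot, y to its left, z up, the work surface at z = 0. Lengths are in m, angles in rad, forces in N, time in s.
With the tool pointing down it reaches from about 0.4 to 0.925 m from the base axis. Payload 3.4 kg.
Tool frame: the origin (TCP) lies on the centre line of the jaws, within the pads' length; the fingertips stand 11 mm ahead of it and the grasp point (between the pads) lies 8 mm behind it; z points along the fingers, y is the line along which they close (so a half turn about z gives the same grasp; the last joint's range is limited). The gripper opens to 85 mm and grips with 20 to 120 N. Pads are 22 mm wide; open, the fingers measure 114 mm over their backs; the gripper's body (76 mm by 85 mm) begins 54 mm behind the grasp point. The pads swing forward as they close: fully open they stand 13 mm farther back than shut.
Start: joints at [-0.073, 0.307, 1.506, -0, 1.328, -0.073], TCP at [0.575, -0, 0.202] pointing down, gripper open.
Joint ranges: [-3.12, 3.12], [-1.05, 2.28], [0.14, 2.33], [-1.42, 4.57], [0.1, 2.73], [-2.68, 2.68]. Speed limits (rad/s): [2.57, 2.57, 3.14, 3.14, 3.14, 3.14].

INTERFACE

Orientations are given as a rotation vector (axis times angle).
In Python, from rig import sensors, viewer, job gives the robot as it stands. The module is installed in compiled form; this text tells all that it offers.
- The arm moves only by the shell command python3 -m inch 'ROWS' [FORCE]. ROWS is JSON, a list of rows, each a list of 5 numbers: the shift along the tool's x, y, z in mm, then the turn about the tool's z in degrees, then the closure in counts, from 0 (fully open) to 255 (shut). A call has exactly 10 rows; each row shifts and turns the commanded pose from where the row before left it, along the tool's axes as they then stand; what a row does not reach is not made up. A row lasts 1/12 s, in which the tool goes at most 41.7 mm and 7.16 degrees, less where a joint would pass 70% of its speed; a pose out of reach is approached as far as the arm can. A call with a gripper value outside its range is refused whole. The fingers move at their own pace and stop on an object; FORCE is the grip in N (left out, the last holds). Time passes only in rows, so rows that do not move let the fingers close, or fill a call up. It gives the time, the measured TCP pose, the force, the opening and the grip force at its end, in the units of the state.
- sensors.observe(): the state, without advancing time (a new reading comes with each control period).
- viewer.get_image(name): name is "scene" or "side" or "wrist"; returns a dict with "img" (480x640x3 uint8, red, green, blue), "mtx" (3x3 intrinsics, pixels), "rvec" (rotation vector, rad) and "tvec" (3), from world to camera coordinates, as OpenCV has them. Camera axes: x right, y down, z forward; pixel columns grow to the right and rows downward; lengths in m; the calibration is good to about 2 mm. A picture is of the moment at which its call begins. There is no depth.
- job.finish_job(): hands the job in; it is judged then, once.
Trained networks look in a picture, given as the dict that the camera call returned (one of the last four; its "shot" number tells which), for a name from the list of things; names that differ only in an ending like _2 or _b are one class to them, and where a whole thing is asked for, a point or a joint stands for the part that bears it (a point fixed in the world has none). Each returns a list of dicts, best first, with "p" (0 to 1); they miss things now and then, are a little off and sometimes report something else, mostly with a low value. They report only what shows in the picture. A call takes as long as a camera call. They do not tell look-alikes from the thing itself.
- viewer.recognise(picture, thing): "bbox" ([centre column, centre row, width, height] in pixels, round what is visible of it).
- viewer.masks_of(picture, thing): "pixels" (480x640 bool, what is visible of it) and "bbox" ([centre column, centre row, width, height] in pixels, round what is visible of it).
The state is a dict: "time": time; "q": joint angles; "joint_velocities": joint speeds; "joint_torque": joint torques, N m; "ee_pos": TCP position; "tcp_rot": TCP orientation; "contact_force": force on the tool from outside, world axes, zero at the start; "moment": the same for the moment, N m; "width": finger opening in m; "finger_force": force on a finger pad.
Only numpy, scipy, OpenCV 4.12 (cv2) and the standard library are available. Lean on these libraries where they do the work, as an engineer would, in place of code of your own. Each camera call takes 0.05 s, during which the arm holds its last target. There are 200 camera calls.

TASK

Put the pastry cutter that was left in the empty baking sheet into the grey tool bin, and lay all the biscuits from the board flat and side by side in that sheet. Then slide the sheet fully home on the empty rail pair directly above the loaded sheet that is already in the drying rack, without shifting that one, and only then turn the fan dial clockwise until it clicks over to on.

Things in the scene. Friction and masses are not known exactly. Their poses are not given: they have to be found in the camera images.
- sheet: empty aluminium baking sheet, floor 150 (x) x 190 (y) x 3 mm, 3 mm thick rim 15 mm high all round; inside 144 x 184 mm. Origin: centre of the floor's underside; x from front to rear, z up. A flat arm on its front carries a grip tab (tab). About 0.16 kg, centre of mass near x = -24 mm. At first it stands on the table, rear end roughly towards the rack, with the cutter in it
- tab (a point): middle of the sheet's grip tab, 20 mm above the underside; axes as the sheet's. The tab is an upright plate 8 mm thick (x), 50 mm wide (y), from 3 to 37 mm above the sheet's underside, at x = -145 mm, y = 0 of the sheet. The flat arm that joins it to the front rim (x = -75 mm) is 50 mm wide, 3 mm thick, level with the floor
- rack: fixed drying rack, open at top and front, 226 mm wide, top 260 mm above its origin, with four rail pairs and a white fan box as its rear. Origin: under the middle of the rails, 0 to 25 mm below the table top (adjustable feet). x points from the open front into the rack, y across, z up. Rails run along x, -75 to 75 mm; tops 60, 115, 170, 225 mm above the origin. Rear stop at x = 78 mm
- rails (a point): point midway between the two rails of the lowest pair, level with their tops, axes as the rack's; the other pairs lie 55, 110 and 165 mm above. A rail is a 3 mm thick ledge (inner edge at y = +-82 mm) with an upright side guide, 13 mm above the ledge, its inner face at y = +-100 mm: 5 mm play each side of a sheet. A sheet fully home has its origin at x = 3 mm, y near 0 here
- full1: the loaded sheet, if it is on the lowest rail pair (exactly one of full1, full2, full3 is there, the others are absent): same make, origin and axes as sheet, with six biscuits fixed on it; its underside lies on those rails; not to be moved
- full2: the loaded sheet, if it is on the second lowest rail pair (exactly one of full1, full2, full3 is there, the others are absent): same make, origin and axes as sheet, with six biscuits fixed on it; its underside lies on those rails; not to be moved
- full3: the loaded sheet, if it is on the third (next to top) rail pair (exactly one of full1, full2, full3 is there, the others are absent): same make, origin and axes as sheet, with six biscuits fixed on it; its underside lies on those rails; not to be moved
- cutter: plain round steel pastry cutter, a ring 50 mm across outside, 44 mm inside, 24 mm high, 50 g. Origin: centre of its lower edge; z up
- bin: fixed open grey tool bin, 110 x 110 mm outside, walls and floor 4 mm thick, 35 mm high. Origin: centre of its underside, on the table; x, y along its sides
- board: fixed wooden board 150 (x) x 230 (y) mm, 12 mm thick, on which the biscuits lie at the start. Origin: centre of its underside
- switch: fixed white switch box of the rack's fan, 75 (x) x 85 (y) mm, 42 mm high, on the table, with a rotary dial on its top. Origin: centre of its underside
- dial_grip (a point): point on the dial's axis, 66 mm above the table, at the height to grip. The dial is a disc 44 mm across (45 to 53 mm above the table) with an upright grip bar 44 mm long, 12 mm thick, from 53 to 79 mm above the table. This frame turns with the dial: its x runs along the bar, y across it, z up
- dial (a joint): angle of the dial in rad: 0 is off, it turns clockwise seen from above to 1.2 (on), where a stop ends it. An over-centre spring holds it at either end: before about 0.6 it springs back to 0, past that it clicks over to 1.2 by itself and stays. The most it takes is about 0.12 N m
- biscuit1: brown flower-shaped rigid biscuit, 42 mm across, 14 mm thick, 20 g (may be absent). Origin: centre of its underside; z up. At the start it lies on the board
- biscuit2: brown flower-shaped rigid biscuit, 42 mm across, 14 mm thick, 20 g (may be absent). Origin: centre of its underside; z up. At the start it lies on the board
- biscuit3: brown flower-shaped rigid biscuit, 42 mm across, 14 mm thick, 20 g (may be absent). Origin: centre of its underside; z up. At the start it lies on the board
- biscuit4: brown flower-shaped rigid biscuit, 42 mm across, 14 mm thick, 20 g (may be absent). Origin: centre of its underside; z up. At the start it lies on the board
Mind the look-alikes: they are no part of the job. What is shaped like the biscuit2 but green or orange is not meant.

How it is judged:
On the way, in this order (a step that is already met when the one before it is completed fails the run):
1. every biscuit lies flat in the sheet, and the cutter is in the bin (x of biscuit1 in the frame of sheet between -0.056 and 0.056 m and y of biscuit1 in the frame of sheet between -0.076 and 0.076 m and z of biscuit1 in the frame of sheet between -0.001 and 0.008 m and angle between each of biscuit1, biscuit2, biscuit3, biscuit4's own z axis and vertical below 0.2 rad and x of biscuit2 in the frame of sheet between -0.056 and 0.056 m and y of biscuit2 in the frame of sheet between -0.076 and 0.076 m and z of biscuit2 in the frame of sheet between -0.001 and 0.008 m and x of biscuit3 in the frame of sheet between -0.056 and 0.056 m and y of biscuit3 in the frame of sheet between -0.076 and 0.076 m and z of biscuit3 in the frame of sheet between -0.001 and 0.008 m and x of biscuit4 in the frame of sheet between -0.056 and 0.056 m and y of biscuit4 in the frame of sheet between -0.076 and 0.076 m and z of biscuit4 in the frame of sheet between -0.001 and 0.008 m and x of cutter in the frame of bin between -0.055 and 0.055 m and y of cutter in the frame of bin between -0.055 and 0.055 m and z of cutter in the frame of bin between -0.002 and 0.03 m), for 0.2 s.
2. the sheet is home on the rail pair directly above the loaded sheet, let go (x of sheet in the frame of rack between -0.012 and 0.01 m and y of sheet in the frame of rack between -0.012 and 0.012 m and angle between the z axis of sheet and the z axis of rack, either way round below 0.05 rad and z of sheet in the frame of full1 between 0.047 and 0.061 m and z of sheet in the frame of full2 between 0.047 and 0.061 m and z of sheet in the frame of full3 between 0.047 and 0.061 m and contact force between the fingers and sheet below 0.5 N), for 0.3 s.
3. the dial has clicked over to on (value of joint dial above 1.1 rad), for 0.2 s.
At the end, for the whole second after the job is handed in: All biscuits flat on the sheet floor (centres 16 mm inside the rim, tilt < 0.2 rad), cutter in the bin, sheet let go and at rest on the rails directly above the loaded sheet (height +-7 mm, at most 15 mm short of the rear stop, sideways 12 mm), dial past 1.1 rad (all of step 1 and all of step 2 and linear speed of each of sheet, biscuit1, biscuit2, biscuit3, biscuit4 below 0.03 m/s and value of joint dial above 1.1 rad); the robot touches nothing.
It fails at once if the loaded sheet is shifted by more than 20 mm (distance of any of full1, full2, full3 from where it was at the start of the episode above 0.02 m).
Of biscuit1, biscuit2, biscuit3, biscuit4 only 3 to 4 are there at a start; the rules pass over those that are not, and their reading is None.
Of full1, full2, full3 only 1 to 1 are there at a start; the rules pass over those that are not, and their reading is None.
At some moment in a run one of biscuit1, biscuit2, biscuit3, biscuit4, cutter may be knocked a few centimetres aside while the robot is not near it.
It also fails if it takes over 210 s, if anything falls off the work surface, if the arm or the gripper's body presses on something with over 40 N, if the wrist force passes 120 N, or if a joint passes its speed limit or range.

## Working session

There is one attempt and no reset: what is moved stays moved. The work goes in short steps, Python scripts to look and compute and a shell command to move; the robot and the scene stay as the last step left them, time stands still between calls to the robot, and variables do not carry over. Pictures are saved under pics/ and viewed, at most 14 in all, crops included, and the job is handed in when it is done.

```bash
mkdir -p pics; cat > h.py <<'E'
import numpy as np, cv2
from rig import sensors, viewer, job
def cam(p):
    R=cv2.Rodrigues(np.array(p["rvec"],float))[0]; return np.array(p["mtx"],float),R,np.array(p["tvec"],float).ravel()
def ray(p,uv,z):
    K,R,t=cam(p); d=R.T@np.linalg.inv(K)@np.array([uv[0],uv[1],1.]); c=-R.T@t
    return c+d*(z-c[2])/d[2]
def proj(p,P):
    return cv2.projectPoints(np.array(P,float).reshape(-1,3),np.array(p["rvec"],float),np.array(p["tvec"],float),np.array(p["mtx"],float),None)[0].reshape(-1,2)
def shot(n,f=None):
    p=viewer.get_image(n)
    if f: cv2.imwrite("pics/"+f,p["img"][:,:,::-1])
    return p
E
python3 - <<'E'
from h import *
s=sensors.observe(); print({k:np.round(v,3).tolist() for k,v in s.items()})
for n in ("scene","side"):
    p=shot(n,n+"0.png"); K,R,t=cam(p); print(n,"campos",np.round(-R.T@t,3),"f",K[0,0])
    for th in "sheet tab rack full1 cutter bin board switch dial_grip biscuit1".split():
        for r in viewer.recognise(p,th)[:7]: 
            b=r["bbox"]; print(th,round(r["p"],2),np.round(b).astype(int).tolist(),np.round(ray(p,b[:2],0.02)[:2],3))
E
```

```text
{'time': 0.0, 'q': [-0.074, 0.308, 1.508, -0.0, 1.328, -0.074], 'joint_velocities': [0.001, 0.002, 0.0, -0.001, 0.0, -0.0], 'joint_torque': [-0.002, -45.756, -25.192, -0.0, 0.013, -0.0], 'ee_pos': [0.574, 0.0, 0.202], 'tcp_rot': [-2.22, -2.22, 0.002], 'contact_force': [-0.165, -0.337, -0.104], 'moment': [0.001, -0.017, 0.022], 'finger_force': 0.0, 'width': 0.086}
scene campos [ 0.966 -0.663  0.93 ] f 490.9882807327721
sheet 0.82 [334, 247, 97, 86] [ 0.56  -0.049]
tab 0.8 [330, 249, 99, 85] [ 0.557 -0.061]
rack 0.75 [419, 126, 131, 150] [0.502 0.477]
full1 0.65 [410, 151, 81, 62] [0.534 0.361]
bin 0.72 [308, 327, 71, 60] [ 0.639 -0.26 ]
board 0.61 [232, 329, 121, 113] [ 0.512 -0.356]
switch 0.84 [447, 242, 112, 37] [0.771 0.12 ]
biscuit1 0.81 [264, 315, 18, 14] [ 0.545 -0.292]
biscuit1 0.8 [168, 400, 17, 22] [ 0.517 -0.542]
biscuit1 0.75 [197, 332, 21, 22] [ 0.458 -0.404]
biscuit1 0.62 [199, 420, 20, 20] [ 0.592 -0.535]
biscuit1 0.58 [225, 358, 22, 18] [ 0.545 -0.414]
biscuit1 0.51 [244, 295, 15, 18] [ 0.478 -0.278]
side campos [0.105 0.93  1.006] f 599.1077529542669
sheet 0.69 [262, 
[... 161 characters left out ...]
rack 0.71 [224, 377, 178, 206] [0.596 0.296]
rack 0.66 [377, 222, 84, 63] [ 0.487 -0.326]
full1 0.8 [259, 372, 86, 109] [0.536 0.256]
full1 0.54 [240, 285, 26, 20] [0.704 0.044]
bin 0.95 [318, 226, 46, 37] [ 0.628 -0.247]
board 0.85 [377, 224, 85, 62] [ 0.483 -0.317]
switch 0.69 [378, 223, 82, 59] [ 0.482 -0.325]
switch 0.55 [202, 294, 117, 40] [0.769 0.107]
dial_grip 0.84 [238, 284, 27, 20] [0.709 0.041]
dial_grip 0.73 [222, 378, 176, 205] [0.599 0.299]
biscuit1 0.71 [401, 213, 12, 8] [ 0.438 -0.392]
biscuit1 0.67 [355, 229, 14, 11] [ 0.53  -0.275]
biscuit1 0.61 [372, 183, 10, 7] [ 0.563 -0.502]
biscuit1 0.58 [378, 235, 16, 11] [ 0.463 -0.273]
biscuit1 0.51 [261, 372, 86, 110] [0.533 0.255]
```

View pics/scene0.png

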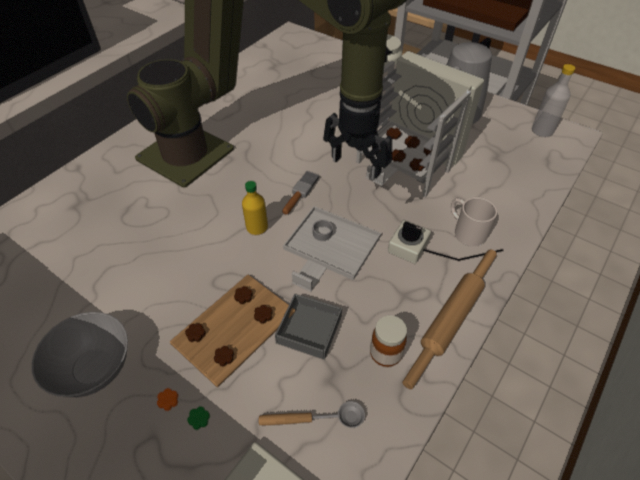

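View pics/side0.png

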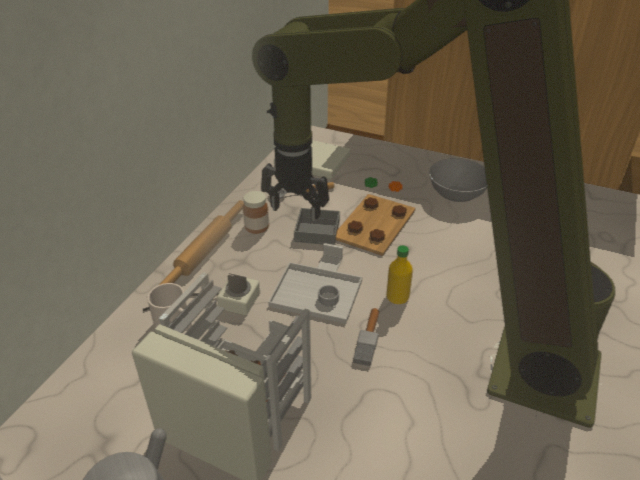

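Scene: the 4 brown biscuits are at (244,295), (264,314), (196,332) and (224,356). The cutter is at (324,231) in the sheet, the bin at (310,325), and the tab at (305,280) points to -y. The rack's front also faces -y. The green and orange look-alikes lie off the board. Next I'll look closer at the rack and the wrist view.

```bash
python3 - <<'E'
from h import *
ps={n:shot(n) for n in ("scene","side","wrist")}
for n,p in ps.items():
    for th in ("cutter","sheet","bin"):
        for r in viewer.masks_of(p,th)[:2]:
            b=r["bbox"]; print(n,th,round(r["p"],2),np.round(b).astype(int).tolist(),np.round(ray(p,b[:2],0.02)[:2],3))
K,R,t=cam(ps["wrist"]); print(np.round(-R.T@t,3),np.round(R,2).tolist())
a=cv2.resize(ps["scene"]["img"][20:220,360:500],(420,600),interpolation=cv2.INTER_CUBIC)
b=cv2.resize(ps["side"]["img"][265:480,130:320],(380,300),interpolation=cv2.INTER_CUBIC)
c=cv2.resize(ps["wrist"]["img"],(380,300))
im=np.hstack([a,np.vstack([b,c])]); cv2.imwrite("pics/c1.png",im[:,:,::-1])
E
```

```text
scene cutter 0.51 [324, 230, 18, 23] [ 0.51  -0.018]
scene sheet 0.68 [334, 248, 98, 83] [ 0.562 -0.053]
scene bin 0.91 [307, 326, 71, 60] [ 0.636 -0.259]
side cutter 0.59 [331, 299, 19, 21] [ 0.485 -0.001]
side cutter 0.45 [372, 203, 12, 11] [ 0.528 -0.406]
side sheet 0.59 [316, 283, 94, 78] [ 0.539 -0.037]
side sheet 0.32 [262, 373, 83, 107] [0.53  0.256]
side bin 0.88 [316, 226, 47, 33] [ 0.63  -0.243]
wrist cutter 0.63 [247, 214, 52, 59] [ 0.502 -0.015]
wrist sheet 0.73 [277, 248, 213, 231] [ 0.529 -0.049]
wrist sheet 0.4 [524, 98, 232, 150] [0.751 0.091]
wrist bin 0.6 [374, 403, 113, 97] [ 0.634 -0.24 ]
[0.574 0.083 0.375] [[1.0, -0.0, -0.0], [-0.0, -0.95, 0.32], [-0.0, -0.32, -0.95]]
```

View pics/c1.png

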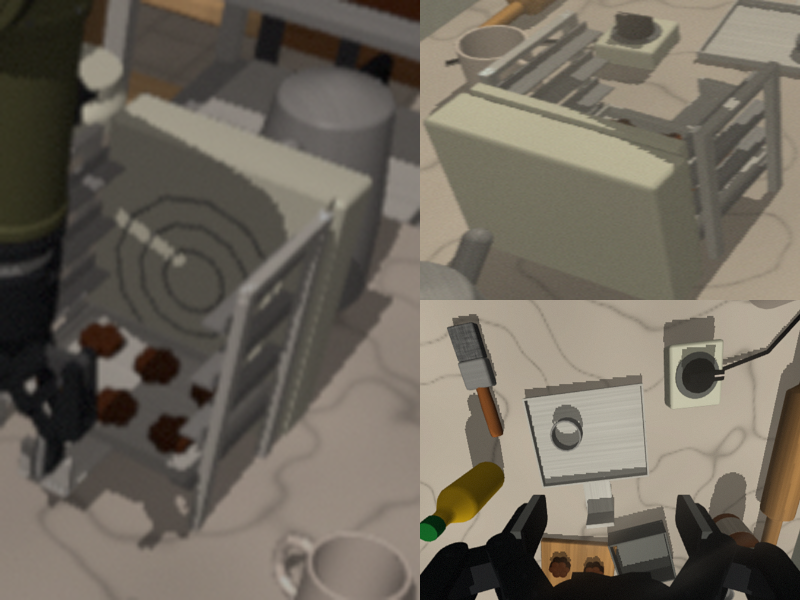

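Crop: the loaded sheet sits low in the rack. The wrist view shows the sheet, cutter, bin, board and dial clearly. Moving above the cutter now; tool x is world +y and tool y is world +x.

```bash
python3 -m inch '[[-7,-36,30,0,60],[-7,-36,30,0,60],[0,0,20,0,60],[0,0,0,0,60],[0,0,0,0,60],[0,0,0,0,60],[0,0,0,0,60],[0,0,0,0,60],[0,0,0,0,60],[0,0,0,0,60]]' 40
python3 - <<'E'
from h import *
p=shot("wrist","w1.png"); print(sensors.observe()["ee_pos"],sensors.observe()["width"])
for th in ("cutter","sheet"):
  for r in viewer.masks_of(p,th)[:2]:
    m=r["pixels"].astype(np.uint8); b=r["bbox"]; print(th,r["p"],np.round(b),np.round(ray(p,b[:2],0.027),3),np.round(ray(p,b[:2],0.003),3))
    if th=="sheet":
        c=max(cv2.findContours(m,0,2)[0],key=cv2.contourArea); q=cv2.boxPoints(cv2.minAreaRect(c)); print(q.round()); print([np.round(ray(p,x,0.018)[:2],3) for x in q])
E
```

```text
time: 2.53
ee_pos: [0.5126, -0.0123, 0.1303]
tcp_rot: [2.22, 2.221, 0.002]
contact_force: [0.3, 0.6, -0.9]
width: 0.0654
finger_force: 0.0
[ 0.51236507 -0.01233386  0.13015073] 0.065417159947944
cutter 0.83 [307. 225.  64.  67.] [ 0.501 -0.014  0.027] [ 0.5   -0.021  0.003]
sheet 0.97 [347. 264. 257. 285.] [ 0.531 -0.045  0.027] [ 0.533 -0.055  0.003]
[[216. 152.]
 [474. 119.]
 [508. 388.]
 [250. 420.]]
[array([0.434, 0.04 ]), array([0.62 , 0.063]), array([ 0.682, -0.172]), array([ 0.444, -0.209])]
sheet 0.74 [577. 101. 126. 141.] [0.686 0.075 0.027] [0.701 0.075 0.003]
[[514.  30.]
 [639.  30.]
 [639. 173.]
 [514. 173.]]
[array([0.64, 0.12]), array([0.723, 0.12 ]), array([0.749, 0.024]), array([0.655, 0.024])]
```

View pics/w1.png

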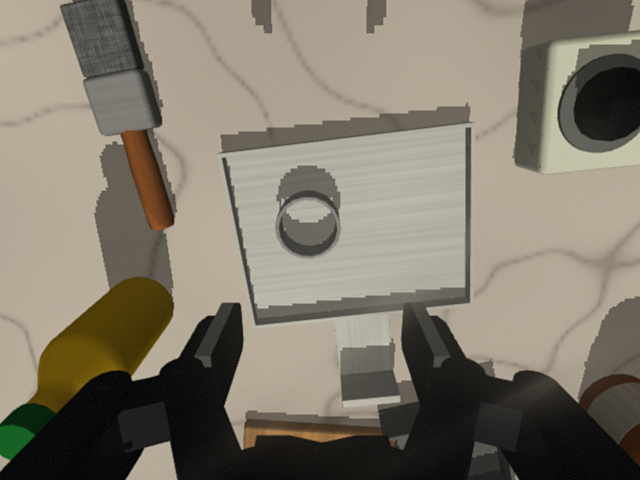

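Wrist picture: the cutter ring is at (308,224). The sheet rim corners are at (221,154), (470,124), (469,301) and (256,324). The tab top is near (370,378).

```bash
python3 - <<'E'
from h import *
p=shot("wrist")
q=[(221,154),(470,124),(469,301),(256,324)]
P=np.array([ray(p,x,0.018)[:2] for x in q]); print(P.round(3), P.mean(0).round(4), [np.linalg.norm(P[i]-P[i-1]).round(3) for i in range(4)])
ax=(P[0]+P[1]-P[2]-P[3]); print("yaw of sheet x",np.degrees(np.arctan2(ax[1],ax[0])), np.degrees(np.arctan2(*(P[1]-P[0])[::-1])),np.degrees(np.arctan2(*(P[2]-P[3])[::-1])))
print("tab",ray(p,(370,378),0.037),"cutter",ray(p,(308,224),0.027))
E
python3 -m inch '[[-2,-11,30,0,60],[0,0,30,0,60],[0,0,30,0,60],[0,0,22,0,60],[0,0,0,0,60],[0,0,0,0,160],[0,0,0,0,160],[0,0,0,0,160],[0,0,0,0,160],[0,0,0,0,160]]' 40
```

```text
[[ 0.437  0.038]
 [ 0.617  0.059]
 [ 0.634 -0.083]
 [ 0.455 -0.105]] [ 0.5356 -0.0224] [np.float64(0.144), np.float64(0.181), np.float64(0.143), np.float64(0.181)]
yaw of sheet x 96.93503597994538 6.6850690879209385 6.98810370217141
tab [ 0.55143338 -0.14496321  0.037     ] cutter [ 0.50047242 -0.01264617  0.027     ]
time: 3.57
ee_pos: [0.5018, -0.0145, 0.019]
tcp_rot: [2.22, 2.22, 0.003]
contact_force: [-0.1, -0.0, -0.2]
width: 0.0319
finger_force: 0.0
```

```bash
python3 - <<'E'
from h import *
p=shot("wrist","w2.png"); s=sensors.observe(); print(s["ee_pos"],s["width"],s["finger_force"])
for r in viewer.recognise(p,"cutter")[:2]: print(r["p"],np.round(r["bbox"]),ray(p,r["bbox"][:2],0.027))
E
```

```text
[ 0.50156583 -0.0144352   0.0187594 ] 0.0322088665654229 0.0
0.7 [320. 285. 100. 109.] [ 0.49986074 -0.01135195  0.027     ]
```

View pics/w2.png

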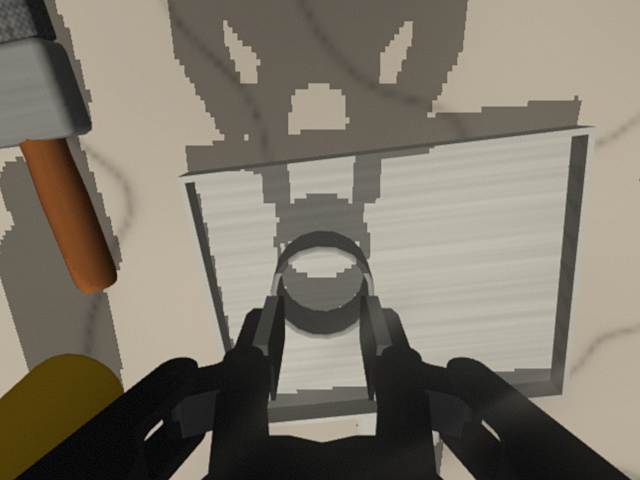

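```bash
python3 - <<'E'
from h import *
p=shot("wrist"); s=sensors.observe(); e=s["ee_pos"]
print(proj(p,[e,e+[0,0,-.011],e+[0.016,0,-.011],e+[-0.016,0,-.011],e+[0.0,0.011,-.0],e+[0,-.011,.01]]).round())
for z in (0.003,0.015,0.027):
  print(z,[proj(p,[[.5005+.025*np.cos(a),-.0126+.025*np.sin(a),z] for a in (0,1.57,3.14,4.71)]).round().tolist()])
print(e, cam(p)[1].round(3).tolist(), (-cam(p)[1].T@cam(p)[2]).round(3))
E
```

```text
[[323. 283.]
 [323. 274.]
 [354. 274.]
 [293. 274.]
 [323. 263.]
 [324. 313.]]
0.003 [[[369.0, 267.0], [322.0, 223.0], [275.0, 267.0], [322.0, 309.0]]]
0.015 [[[372.0, 277.0], [322.0, 230.0], [273.0, 277.0], [322.0, 320.0]]]
0.027 [[[375.0, 287.0], [322.0, 238.0], [270.0, 287.0], [322.0, 333.0]]]
[ 0.50110894 -0.01438315  0.0183267 ] [[1.0, -0.0, 0.002], [-0.001, -0.947, 0.322], [0.002, -0.322, -0.947]] [0.5   0.069 0.191]
```

```bash
python3 -m inch '[[0,0,5,0,160],[0,0,0,0,255],[0,0,0,0,255],[0,0,0,0,255],[0,0,0,0,255],[0,0,0,0,255],[0,0,0,0,255],[0,0,0,0,255],[0,0,0,0,255],[0,0,0,0,255]]' 40
python3 - <<'E'
from h import *
p=shot("wrist","w3.png"); s=sensors.observe(); print(s["ee_pos"],s["width"],s["finger_force"])
E
```

```text
time: 4.55
ee_pos: [0.5007, -0.0143, 0.0127]
tcp_rot: [2.221, 2.222, 0.0]
contact_force: [0.4, -0.3, -0.3]
width: 0.0
finger_force: 0.0
[ 0.50068459 -0.01436682  0.01265979] -8.474394202448272e-05 0.0
```

View pics/w3.png

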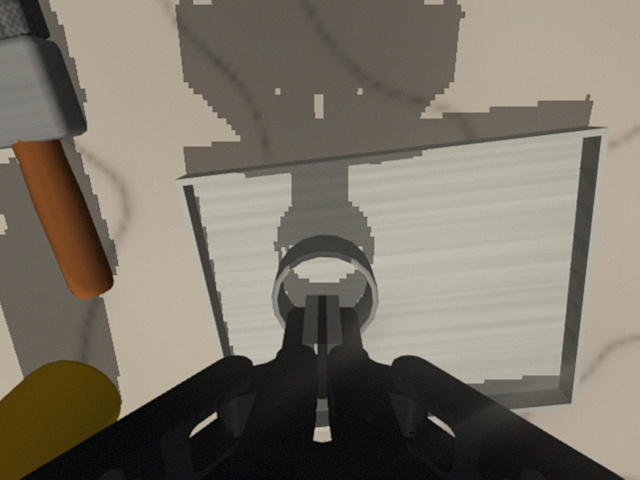

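The fingers shut without touching the ring, so the true height is in doubt. I'll check it with the two fixed cameras.

```bash
python3 - <<'E'
from h import *
s=sensors.observe(); e=s["ee_pos"]; print(e,s["tcp_rot"])
ims=[]
for n in ("scene","side"):
    p=shot(n); u=proj(p,[e,e+[0,0,-.011],[.5005,-.0126,.003],[.5005,-.0126,.027]]); print(n,u.round(1).tolist())
    x,y=u[0].round().astype(int); x0,y0=max(x-50,0),y-50
    im=cv2.resize(p["img"][y0:y0+80,x0:x0+80],(400,400),interpolation=cv2.INTER_CUBIC); 
    print(x0,y0); ims.append(im)
cv2.imwrite("pics/c2.png",np.hstack(ims)[:,:,::-1])
E
```

```text
[ 0.50068459 -0.01436682  0.01265979] [-2.22152064e+00 -2.22135588e+00  2.28880166e-05]
scene [[322.4, 229.0], [322.4, 231.9], [322.8, 231.0], [322.8, 224.7]]
272 179
side [[326.8, 295.7], [326.8, 299.0], [326.6, 299.1], [326.7, 291.8]]
277 246
```

View pics/c2.png

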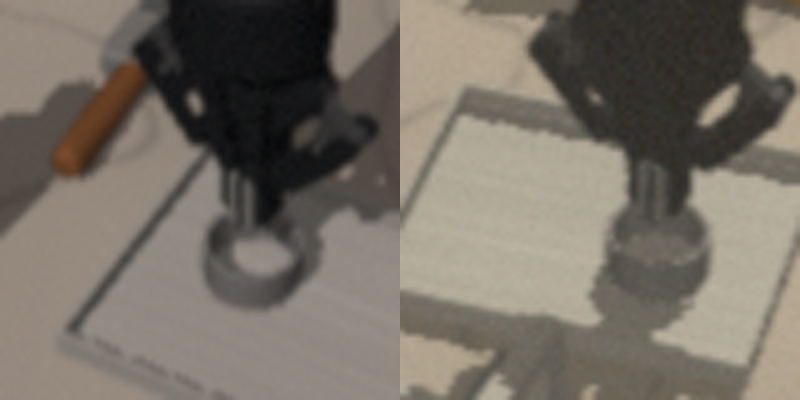

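```bash
cat >> h.py <<'E'
def tri(p1,u1,p2,u2):
    M=[np.array(p["mtx"],float)@np.c_[cam(p)[1],cam(p)[2]] for p in (p1,p2)]
    X=cv2.triangulatePoints(M[0],M[1],np.array(u1,float).reshape(2,1),np.array(u2,float).reshape(2,1)).ravel(); return X[:3]/X[3]
E
python3 - <<'E'
from h import *
a,b=shot("scene"),shot("side")
print("tip",tri(a,(321,223.5),b,(328,289)), "ring",tri(a,(323,230),b,(328.5,295)))
E
python3 -m inch '[[0,0,0,0,60],[0,0,0,0,60],[0,0,0,0,60],[0,0,0,0,60],[0,0,0,0,60],[0,0,0,0,60],[0,0,0,0,60],[0,0,0,0,60],[0,0,0,0,60],[0,0,0,0,60]]' 40
```

```text
tip [ 0.49852111 -0.01659605  0.03351953] ring [ 0.50022262 -0.01734474  0.01212573]
time: 5.63
ee_pos: [0.5007, -0.0143, 0.0126]
tcp_rot: [-2.221, -2.221, 0.0]
contact_force: [-0.2, 0.6, 0.2]
width: 0.0652
finger_force: 0.0
```

The fingertips stand about 32 mm higher than the reported TCP implies (triangulated 33 mm against 2 mm expected). Lateral position is fine. I'll correct empirically and descend further.

```bash
python3 -m inch '[[0,0,8,0,60],[0,0,8,0,60],[0,0,7,0,60],[0,0,0,0,60],[0,0,0,0,160],[0,0,0,0,160],[0,0,0,0,160],[0,0,0,0,160],[0,0,0,0,160],[0,0,0,0,160]]' 40
```

```text
time: 6.47
ee_pos: [0.5008, -0.0144, -0.0103]
tcp_rot: [2.221, 2.221, 0.0]
contact_force: [0.2, -0.2, 0.0]
width: 0.0478
finger_force: 41.1
```

```bash
python3 -m inch '[[0,0,-40,0,160],[0,0,-40,0,160],[-34,19,0,0,160],[-34,19,0,0,160],[-34,19,0,0,160],[-34,19,0,0,160],[-34,19,0,0,160],[-34,19,0,0,160],[-32,18,0,0,160],[0,0,0,0,160]]' 40
python3 - <<'E'
from h import *
a,b,w=shot("scene"),shot("side"),shot("wrist","w4.png"); s=sensors.observe(); print(s["ee_pos"],s["width"])
for p in (a,b,w):
  for th,z in (("bin",.0175),("cutter",.09),("biscuit1",.02)):
    for r in viewer.recognise(p,th)[:5]: print(th,round(r["p"],2),np.round(r["bbox"]),ray(p,r["bbox"][:2],z)[:2].round(3))
E
```

```text
time: 7.3
ee_pos: [0.6373, -0.2581, 0.0698]
tcp_rot: [2.219, 2.211, 0.001]
contact_force: [1.1, -0.3, -0.4]
width: 0.0474
finger_force: 41.7
[ 0.63186081 -0.25028135  0.06886725] 0.04734532402619697
bin 0.8 [309. 332.  69.  50.] [ 0.647 -0.265]
cutter 0.6 [308. 310.  20.  26.] [ 0.641 -0.26 ]
cutter 0.52 [420. 124. 128. 145.] [0.535 0.396]
biscuit1 0.9 [168. 401.  16.  26.] [ 0.519 -0.543]
biscuit1 0.86 [199. 421.  24.  19.] [ 0.593 -0.535]
biscuit1 0.69 [196. 333.  22.  21.] [ 0.457 -0.408]
biscuit1 0.58 [226. 358.  20.  20.] [ 0.547 -0.414]
biscuit1 0.49 [263. 315.  22.  15.] [ 0.544 -0.292]
bin 0.57 [318. 227.  43.  34.] [ 0.626 -0.243]
cutter 0.49 [320. 203.  19.  18.] [ 0.624 -0.256]
cutter 0.25 [354. 227.  13.  16.] [ 0.505 -0.196]
biscuit1 0.71 [375. 234.  11.   8.] [ 0.473 -0.274]
biscuit1 0.55 [370. 205.  15.  12.] [ 0.531 -0.396]
bin 0.65 [321. 246. 232. 218.] [ 0.631 -0.251]
cutter 0.78 [320. 317. 119. 127.] [ 0.631 -0.259]
biscuit1 0.78 [ 71. 283.  75.  62.] [ 0.471 -0.275]
biscuit1 0.77 [183. 453.  27.  43.] [ 0.526 -0.417]
biscuit1 0.65 [178. 301.  66.  65.] [ 0.538 -0.288]
biscuit1 0.48 [ 62. 427.  24.  21.] [ 0.44  -0.392]
```

View pics/w4.png

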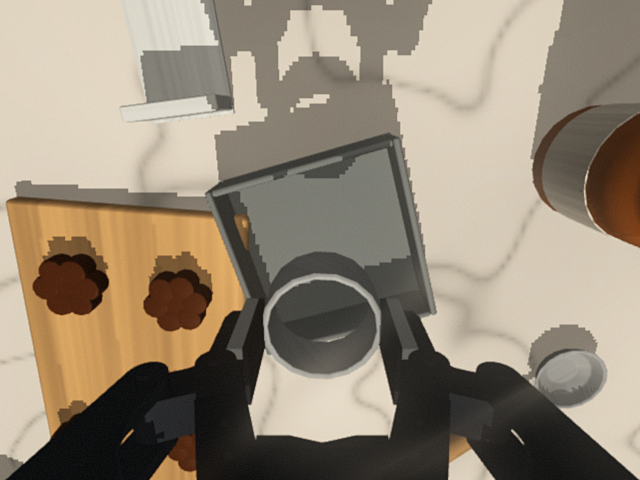

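Wrist picture: the ring is over the bin, whose centre is at (321,246). Two biscuits are visible at (71,283) and (178,301). Lowering and releasing.

```bash
python3 -m inch '[[0,0,28,0,160],[0,0,28,0,160],[0,0,0,0,160],[0,0,0,0,85],[0,0,0,0,85],[0,0,0,0,85],[0,0,0,0,85],[0,0,-40,0,85],[0,0,-40,0,85],[0,0,0,0,85]]'
python3 -m inch '[[-3,-40,0,0,85],[-6,-40,0,0,85],[-5,-40,0,0,85],[0,0,0,0,85],[0,0,0,0,85],[0,0,0,0,85],[0,0,0,0,85],[0,0,0,0,85],[0,0,0,0,85],[0,0,0,0,85]]'
python3 - <<'E'
from h import *
w=shot("wrist","w5.png"); s=sensors.observe(); print(s["ee_pos"],s["width"])
for th,z in (("bin",.0175),("cutter",.02),("biscuit1",.026)):
    for r in viewer.masks_of(w,th)[:6]:
        m=cv2.moments(r["pixels"].astype(np.uint8)); c=(m["m10"]/m["m00"],m["m01"]/m["m00"])
        print(th,round(r["p"],2),np.round(r["bbox"]),ray(w,r["bbox"][:2],z)[:2].round(3),ray(w,c,z)[:2].round(3))
E
```

```text
time: 8.73
ee_pos: [0.6388, -0.2531, 0.1035]
tcp_rot: [2.21, 2.21, 0.009]
contact_force: [2.0, -0.4, 1.2]
width: 0.0568
finger_force: 0.0
time: 9.57
ee_pos: [0.5137, -0.2643, 0.0935]
tcp_rot: [2.22, 2.222, 0.0]
contact_force: [-0.3, -0.8, 0.1]
width: 0.0569
finger_force: 0.0
[ 0.51339585 -0.26423014  0.09342456] 0.05712948938303417
bin 0.72 [505. 214. 206. 200.] [ 0.637 -0.25 ] [ 0.641 -0.247]
bin 0.15 [317. 305. 218. 275.] [ 0.509 -0.319] [ 0.506 -0.307]
cutter 0.77 [496. 217.  89.  78.] [ 0.629 -0.251] [ 0.63 -0.25]
biscuit1 0.92 [261. 250.  62.  61.] [ 0.472 -0.273] [ 0.472 -0.273]
biscuit1 0.82 [253. 402.  37.  52.] [ 0.459 -0.4  ] [ 0.459 -0.4  ]
biscuit1 0.75 [359. 268.  60.  59.] [ 0.538 -0.285] [ 0.537 -0.285]
biscuit1 0.71 [352. 407.  47.  46.] [ 0.536 -0.404] [ 0.536 -0.403]
biscuit1 0.56 [319. 305. 219. 274.] [ 0.511 -0.314] [ 0.507 -0.303]
```

View pics/w5.png

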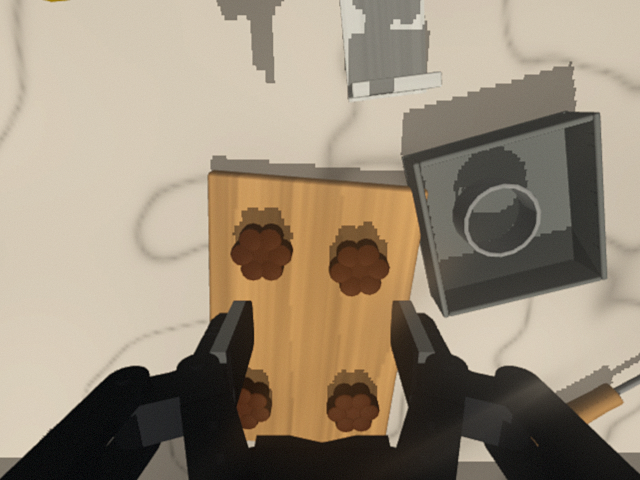

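Wrist picture: the cutter stands in the bin at (503,218). The biscuits are at (262,251), (359,267), (253,402) and (353,407). Picking A.

```bash
python3 -m inch '[[-6,-20,0,0,85],[-6,-20,0,0,85],[0,0,33,0,85],[0,0,33,0,85],[0,0,33,0,85],[0,0,0,0,85],[0,0,0,0,180],[0,0,0,0,180],[0,0,0,0,180],[0,0,0,0,180]]' 40
python3 -m inch '[[0,0,0,0,180],[0,0,0,0,180],[0,0,-40,0,180],[0,0,-20,0,180],[0,0,0,0,180],[0,0,0,0,180],[0,0,0,0,180],[0,0,0,0,180],[0,0,0,0,180],[0,0,0,0,180]]'
```

```text
time: 10.6
ee_pos: [0.4749, -0.2777, -0.0028]
tcp_rot: [2.217, 2.218, 0.001]
contact_force: [-0.3, -0.8, 0.5]
width: 0.0252
finger_force: 0.0
time: 11.43
ee_pos: [0.4719, -0.2758, 0.0537]
tcp_rot: [-2.22, -2.22, 0.001]
contact_force: [1.0, 0.9, -0.7]
width: 0.0252
finger_force: 0.0
```

```bash
python3 -m inch '[[0,0,-15,0,85],[0,0,0,0,85],[0,0,0,0,85],[0,0,0,0,85],[0,0,0,0,85],[0,0,0,0,85],[0,0,0,0,85],[0,0,0,0,85],[0,0,0,0,85],[0,0,0,0,85]]'
python3 - <<'E'
from h import *
w=shot("wrist"); s=sensors.observe(); print(s["ee_pos"],s["width"])
for th,z in (("cutter",.02),("biscuit1",.026)):
    for r in viewer.masks_of(w,th)[:6]:
        print(th,round(r["p"],2),np.round(r["bbox"]),ray(w,r["bbox"][:2],z)[:2].round(3))
E
```

```text
time: 12.27
ee_pos: [0.4726, -0.2763, 0.0695]
tcp_rot: [-2.221, -2.221, 0.0]
contact_force: [0.5, -0.8, 0.6]
width: 0.057
finger_force: 0.0
[ 0.472679   -0.27633114  0.06959635] 0.05705441745902937
cutter 0.6 [583. 210. 110.  88.] [ 0.629 -0.252]
biscuit1 0.97 [396. 418.  27.  46.] [ 0.525 -0.404]
biscuit1 0.96 [428. 266.  69.  68.] [ 0.537 -0.285]
biscuit1 0.94 [320. 251.  67.  68.] [ 0.471 -0.276]
biscuit1 0.68 [296. 412.  57.  55.] [ 0.453 -0.399]
```

```bash
python3 -m inch '[[0,-1,30,0,85],[0,0,30,0,85],[0,0,18,0,85],[0,0,9,0,85],[0,0,0,0,85],[0,0,0,0,85],[0,0,0,0,180],[0,0,0,0,180],[0,0,0,0,180],[0,0,0,0,180]]' 40
```

```text
time: 13.25
ee_pos: [0.473, -0.2772, -0.0158]
tcp_rot: [2.219, 2.219, 0.001]
contact_force: [-0.3, 0.2, 5.9]
width: 0.0401
finger_force: 40.8
```

```bash
python3 -m inch '[[0,0,-30,0,180],[0,0,-30,0,180],[40,3,0,0,180],[40,3,0,0,180],[40,3,0,0,180],[40,3,0,0,180],[40,3,0,0,180],[40,3,0,0,180],[39,2,0,0,180],[0,0,0,0,180]]'
python3 -m inch '[[0,0,0,0,180],[0,0,0,0,180],[0,0,30,0,180],[0,0,30,0,180],[0,0,0,0,180],[0,0,0,0,180],[0,0,0,0,180],[0,0,0,0,180],[0,0,0,0,180],[0,0,0,0,180]]'
```

```text
time: 14.08
ee_pos: [0.4914, 0.0089, 0.0431]
tcp_rot: [-2.214, -2.226, -0.003]
contact_force: [-0.9, 0.7, -0.3]
width: 0.04
finger_force: 40.5
time: 14.92
ee_pos: [0.4928, 0.0024, -0.0161]
tcp_rot: [2.22, 2.22, 0.003]
contact_force: [-0.9, -0.3, -0.2]
width: 0.0402
finger_force: 40.6
```

```bash
python3 -m inch '[[0,0,7,0,180],[0,0,0,0,180],[0,0,0,0,180],[0,0,0,0,90],[0,0,0,0,90],[0,0,0,0,85],[0,0,0,0,85],[0,0,-35,0,85],[0,0,-35,0,85],[0,0,0,0,85]]'
python3 -m inch '[[-41,6,0,0,85],[-41,6,0,0,85],[-41,6,0,0,85],[-41,7,0,0,85],[-41,6,0,0,85],[-41,7,0,0,85],[-41,7,0,0,85],[-4,0,0,0,85],[0,0,0,0,85],[0,0,0,0,85]]'
python3 - <<'E'
from h import *
a,w=shot("scene"),shot("wrist"); s=sensors.observe(); print(s["ee_pos"],s["width"])
for p in (a,w):
    for r in viewer.masks_of(p,"biscuit1")[:7]:
        print(round(r["p"],2),np.round(r["bbox"]),ray(p,r["bbox"][:2],.026)[:2].round(3),ray(p,r["bbox"][:2],.012)[:2].round(3))
E
```

```text
time: 15.75
ee_pos: [0.496, 0.0024, 0.0504]
tcp_rot: [2.216, 2.216, 0.01]
contact_force: [1.4, 0.7, 0.8]
width: 0.057
finger_force: 0.0
time: 16.58
ee_pos: [0.5358, -0.288, 0.045]
tcp_rot: [-2.222, -2.218, -0.0]
contact_force: [-0.1, -0.0, 0.6]
width: 0.0565
finger_force: 0.0
[ 0.53565364 -0.28645802  0.04515362] 0.0567711312693206
0.83 [263. 315.  20.  16.] [ 0.547 -0.294] [ 0.54  -0.288]
0.82 [193. 333.  21.  18.] [ 0.456 -0.412] [ 0.448 -0.408]
0.82 [199. 421.  26.  21.] [ 0.596 -0.536] [ 0.59  -0.534]
0.77 [226. 359.  23.  20.] [ 0.551 -0.416] [ 0.544 -0.412]
0.74 [444. 242. 111.  43.] [0.766 0.109] [0.763 0.121]
0.6 [167. 400.  18.  21.] [ 0.519 -0.543] [ 0.512 -0.542]
0.57 [322. 225.  12.  17.] [ 0.5   -0.014] [ 0.493 -0.004]
0.71 [176. 446.  19.  18.] [ 0.439 -0.413] [ 0.432 -0.428]
0.67 [329. 264.  76.  74.] [ 0.539 -0.285] [ 0.539 -0.29 ]
0.57 [326. 424.  59.  38.] [ 0.537 -0.394] [ 0.537 -0.408]
```

```bash
python3 -m inch '[[0,3,30,0,85],[0,0,24,0,85],[0,0,8,0,85],[0,0,0,0,85],[0,0,0,0,85],[0,0,0,0,180],[0,0,0,0,180],[0,0,0,0,180],[0,0,0,0,180],[0,0,0,0,180]]' 40
python3 -m inch '[[0,0,-30,0,180],[0,0,-30,0,180],[40,4,0,0,180],[40,5,0,0,180],[40,4,0,0,180],[40,5,0,0,180],[40,5,0,0,180],[40,5,0,0,180],[40,5,0,0,180],[20,0,0,0,180]]'
```

```text
time: 17.62
ee_pos: [0.5409, -0.2889, -0.0147]
tcp_rot: [2.22, 2.219, 0.002]
contact_force: [0.1, 1.5, 7.5]
width: 0.0402
finger_force: 40.9
time: 18.45
ee_pos: [0.5735, 0.0158, 0.0442]
tcp_rot: [2.219, 2.223, 0.004]
contact_force: [0.4, 0.2, -1.0]
width: 0.0405
finger_force: 40.5
```

```bash
python3 -m inch '[[0,-1,30,0,180],[0,0,30,0,180],[0,0,6,0,180],[0,0,0,0,180],[0,0,0,0,180],[0,0,0,0,90],[0,0,0,0,85],[0,0,0,0,85],[0,0,-35,0,85],[0,0,-35,0,85]]'
python3 -m inch '[[-41,-4,0,0,85],[-41,-4,0,0,85],[-41,-4,0,0,85],[-41,-4,0,0,85],[-41,-4,0,0,85],[-41,-4,0,0,85],[-41,-4,0,0,85],[-41,-4,0,0,85],[-41,-4,0,0,85],[-41,-2,0,0,85]]'
python3 - <<'E'
from h import *
w=shot("wrist"); s=sensors.observe(); print(s["ee_pos"],s["width"])
for r in viewer.masks_of(w,"biscuit1")[:7]:
        print(round(r["p"],2),np.round(r["bbox"]),ray(w,r["bbox"][:2],.026)[:2].round(3))
E
```

```text
time: 19.28
ee_pos: [0.5693, 0.0115, 0.0465]
tcp_rot: [-2.219, -2.218, 0.006]
contact_force: [0.6, 0.5, 0.3]
width: 0.0568
finger_force: 0.0
time: 20.12
ee_pos: [0.5326, -0.4005, 0.0481]
tcp_rot: [-2.222, -2.221, 0.0]
contact_force: [1.1, -0.3, 0.3]
width: 0.0569
finger_force: 0.0
[ 0.53349274 -0.41076833  0.04860169] 0.05721205201542704
0.93 [285. 420.  58.  34.] [ 0.507 -0.508]
0.79 [333. 276.  74.  67.] [ 0.538 -0.407]
0.76 [181. 269.  76.  74.] [ 0.453 -0.402]
0.56 [386. 419.  46.  51.] [ 0.573 -0.507]
```

```bash
python3 -m inch '[[0,4,30,0,85],[0,0,24,0,85],[0,0,9,0,85],[0,0,0,0,85],[0,0,0,0,85],[0,0,0,0,180],[0,0,0,0,180],[0,0,0,0,180],[0,0,0,0,180],[0,0,0,0,180]]' 40
python3 -m inch '[[0,0,-30,0,180],[0,0,-30,0,180],[40,-4,0,0,180],[40,-4,0,0,180],[40,-4,0,0,180],[40,-4,0,0,180],[40,-4,0,0,180],[40,-4,0,0,180],[40,-4,0,0,180],[40,-4,0,0,180]]'
```

```text
time: 21.05
ee_pos: [0.539, -0.3989, -0.0134]
tcp_rot: [2.219, 2.219, 0.001]
contact_force: [-0.3, 0.6, 7.2]
width: 0.0391
finger_force: 40.6
time: 21.88
ee_pos: [0.5054, -0.0767, 0.0452]
tcp_rot: [2.221, 2.22, 0.001]
contact_force: [0.3, 1.2, 0.5]
width: 0.0391
finger_force: 40.3
```

```bash
python3 -m inch '[[30,-7,0,0,180],[0,0,30,0,180],[0,0,30,0,180],[0,0,7,0,180],[0,0,0,0,180],[0,0,0,0,180],[0,0,0,0,90],[0,0,0,0,85],[0,0,0,0,85],[0,0,0,0,85]]'
python3 -m inch '[[0,0,-35,0,85],[0,0,-35,0,85],[-41,-5,0,0,85],[-41,-5,0,0,85],[-41,-5,0,0,85],[-41,-6,0,0,85],[-41,-6,0,0,85],[-41,-6,0,0,85],[-41,-6,0,0,85],[-41,-6,0,0,85]]'
python3 -m inch '[[-25,-2,0,0,85],[0,0,0,0,85],[0,0,0,0,85],[0,0,0,0,85],[0,0,0,0,85],[0,0,0,0,85],[0,0,0,0,85],[0,0,0,0,85],[0,0,0,0,85],[0,0,0,0,85]]'
python3 - <<'E'
from h import *
w=shot("wrist"); s=sensors.observe(); print(s["ee_pos"],s["width"])
for r in viewer.masks_of(w,"biscuit1")[:7]:
        print(round(r["p"],2),np.round(r["bbox"]),ray(w,r["bbox"][:2],.026)[:2].round(3))
E
```

```text
time: 22.72
ee_pos: [0.4994, -0.0488, -0.0215]
tcp_rot: [2.221, 2.22, 0.002]
contact_force: [-0.4, 0.6, 0.4]
width: 0.0567
finger_force: 0.0
time: 23.55
ee_pos: [0.4529, -0.3785, 0.0482]
tcp_rot: [2.222, 2.22, 0.0]
contact_force: [0.1, -0.2, -0.1]
width: 0.0567
finger_force: 0.0
time: 24.38
ee_pos: [0.4519, -0.4009, 0.0477]
tcp_rot: [2.221, 2.222, -0.0]
contact_force: [0.7, 0.2, 0.0]
width: 0.0567
finger_force: 0.0
[ 0.45186512 -0.4010588   0.04768628] 0.056951625574296345
0.96 [386. 427.  42.  44.] [ 0.493 -0.514]
0.61 [323. 269.  72.  74.] [ 0.451 -0.403]
```

```bash
python3 -m inch '[[-2,-1,30,0,85],[0,0,24,0,85],[0,0,9,0,85],[0,0,0,0,85],[0,0,0,0,85],[0,0,0,0,180],[0,0,0,0,180],[0,0,0,0,180],[0,0,0,0,180],[0,0,0,0,180]]' 40
python3 -m inch '[[0,0,-35,0,180],[0,0,-32,0,180],[38,14,0,0,180],[38,14,0,0,180],[38,14,0,0,180],[38,14,0,0,180],[38,14,0,0,180],[38,14,0,0,180],[38,14,0,0,180],[38,14,0,0,180]]'
python3 -m inch '[[38,15,0,0,180],[12,0,0,0,180],[0,0,0,0,180],[0,0,0,0,180],[0,0,0,0,180],[0,0,0,0,180],[0,0,0,0,180],[0,0,0,0,180],[0,0,0,0,180],[0,0,0,0,180]]'
python3 - <<'E'
from h import *
w=shot("wrist","w6.png"); s=sensors.observe(); print(s["ee_pos"],s["width"])
for r in viewer.masks_of(w,"biscuit1")[:7]:
        print(round(r["p"],2),np.round(r["bbox"]),ray(w,r["bbox"][:2],.017)[:2].round(3))
E
```

```text
time: 25.32
ee_pos: [0.4517, -0.4044, -0.0138]
tcp_rot: [2.219, 2.219, -0.0]
contact_force: [0.4, -0.6, 6.5]
width: 0.0399
finger_force: 40.9
time: 26.15
ee_pos: [0.5629, -0.0974, 0.0519]
tcp_rot: [2.221, 2.221, 0.0]
contact_force: [0.9, -0.4, -0.3]
width: 0.0397
finger_force: 40.5
time: 26.98
ee_pos: [0.5776, -0.05, 0.0517]
tcp_rot: [-2.223, -2.22, 0.0]
contact_force: [0.2, -0.2, -0.7]
width: 0.0397
finger_force: 40.5
[ 0.57764143 -0.04986851  0.05166041] 0.04028213312649151
0.94 [319. 320.  99. 104.] [ 0.575 -0.092]
0.69 [193. 271.  70.  63.] [ 0.5   -0.059]
0.64 [165. 167.  82.  76.] [0.492 0.002]
0.63 [312. 146.  74.  76.] [0.572 0.013]
```

View pics/w6.png

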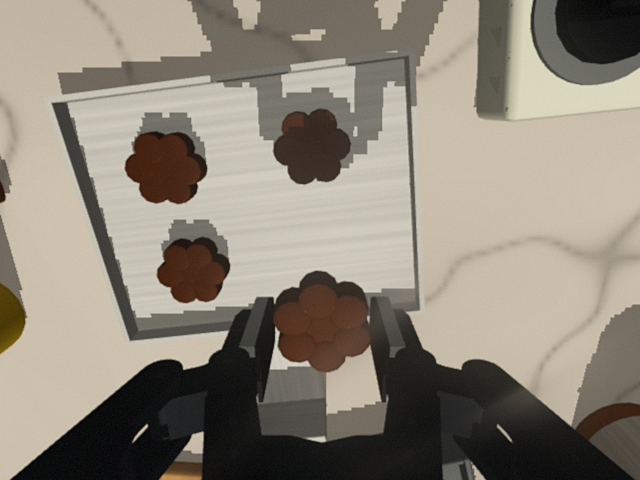

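Wrist picture: three biscuits lie flat at (166,167), (312,147) and (194,271). The fourth is held over its empty spot. Placing it, then backing off to see the tab.

```bash
python3 -m inch '[[0,0,35,0,180],[0,0,30,0,180],[0,0,7,0,180],[0,0,0,0,180],[0,0,0,0,180],[0,0,0,0,90],[0,0,0,0,85],[0,0,0,0,85],[0,0,0,0,85],[0,0,-35,0,85]]'
python3 -m inch '[[0,0,-40,0,85],[0,0,-40,0,85],[-40,-13,0,0,120],[-40,-12,0,0,120],[0,0,0,0,120],[0,0,0,0,120],[0,0,0,0,120],[0,0,0,0,120],[0,0,0,0,120],[0,0,0,0,120]]'
python3 - <<'E'
from h import *
w=shot("wrist","w7.png"); s=sensors.observe(); print(s["ee_pos"],s["width"])
for r in viewer.masks_of(w,"biscuit1")[:7]:
        print(round(r["p"],2),np.round(r["bbox"]),ray(w,r["bbox"][:2],.017)[:2].round(3))
E
```

```text
time: 27.92
ee_pos: [0.5728, -0.0486, 0.01]
tcp_rot: [-2.215, -2.215, 0.011]
contact_force: [-0.4, 0.7, -0.3]
width: 0.0568
finger_force: 0.0
time: 28.75
ee_pos: [0.553, -0.1278, 0.0943]
tcp_rot: [-2.219, -2.223, 0.0]
contact_force: [0.2, -0.3, -0.1]
width: 0.045
finger_force: 0.0
[ 0.55295115 -0.12783447  0.09433919] 0.045290173544922555
0.87 [363. 117.  64.  73.] [ 0.577 -0.05 ]
0.68 [240. 134.  64.  62.] [ 0.5   -0.061]
0.63 [220.  32.  76.  62.] [ 0.492 -0.003]
0.6 [357.  22.  74.  43.] [0.572 0.002]
```

View pics/w7.png

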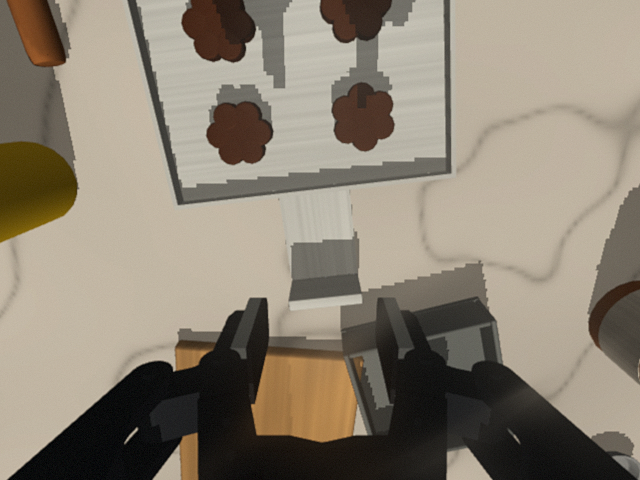

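Wrist picture: all four biscuits are flat in the sheet. The tab's top face runs from (290,302) to (361,297), and the bin's corner is close at (345,330). I'll grip the tab off-centre, on the side away from the bin.

```bash
python3 - <<'E'
from h import *
w=shot("wrist"); e=sensors.observe()["ee_pos"]
L,R_=[ray(w,u,.037)[:2] for u in ((290,303),(361,298))]; print("tab",L.round(4),R_.round(4),np.linalg.norm(R_-L),(L+R_)/2, np.degrees(np.arctan2(*(R_-L)[::-1])))
c=[ray(w,u,.018)[:2] for u in ((179,204),(452,172))]; print("rim",np.round(c,4),np.linalg.norm(c[1]-c[0]),np.degrees(np.arctan2(*(c[1]-c[0])[::-1])))
print("bin",ray(w,(345,330),.035),ray(w,(480,299),.035)); print(e)
# rack/loaded sheet
a,b=shot("scene"),shot("side")
for p in (a,b):
  for th in ("rack","full1","dial_grip","switch"):
    for r in viewer.recognise(p,th)[:2]: print(th,round(r["p"],2),np.round(r["bbox"]))
im=np.hstack([cv2.resize(a["img"][30:210,375:500],(417,600),interpolation=cv2.INTER_CUBIC),cv2.resize(b["img"][255:480,130:320][:, :130+10],(373,600),interpolation=cv2.INTER_CUBIC)])
im=cv2.resize(a["img"][30:210,360:500],(467,600),interpolation=cv2.INTER_CUBIC)
im2=cv2.resize(b["img"][265:465,130:320],(333,350),interpolation=cv2.INTER_CUBIC)
im2=np.vstack([im2,np.zeros((250,333,3),np.uint8)]); cv2.imwrite("pics/c3.png",np.hstack([im,im2])[:,:,::-1])
E
python3 -m inch '[[0,0,0,7,120],[0,0,0,7,120],[0,0,0,7,120],[0,0,0,7,120],[0,0,0,7,120],[0,0,0,7,120],[0,0,0,7,120],[0,0,0,7,120],[0,0,0,7,120],[0,0,0,7,120]]'
```

```text
tab [ 0.5304 -0.1704] [ 0.5783 -0.1666] 0.04810456892338495 [ 0.55437442 -0.16850391] 4.595897752470864
rim [[ 0.4561 -0.1064]
 [ 0.6367 -0.0848]] 0.18190182033663682 6.836458509507842
bin [ 0.56822205 -0.19270495  0.035     ] [ 0.6595576  -0.16827177  0.035     ]
[ 0.55296419 -0.12811441  0.09442042]
rack 0.75 [419. 126. 134. 147.]
full1 0.58 [340. 256.  16.  16.]
dial_grip 0.76 [412. 232.  22.  17.]
switch 0.94 [444. 242. 108.  38.]
rack 0.86 [222. 376. 179. 204.]
rack 0.24 [317. 283.  88.  81.]
full1 0.88 [261. 372.  87. 114.]
dial_grip 0.84 [237. 284.  22.  23.]
switch 0.56 [240. 294.  43.  40.]
switch 0.22 [329. 303.  17.  17.]
time: 30.23
ee_pos: [0.5528, -0.129, 0.0947]
tcp_rot: [3.096, 0.536, 0.0]
contact_force: [0.5, -0.3, 0.2]
width: 0.0452
finger_force: 0.0
```

View pics/c3.png

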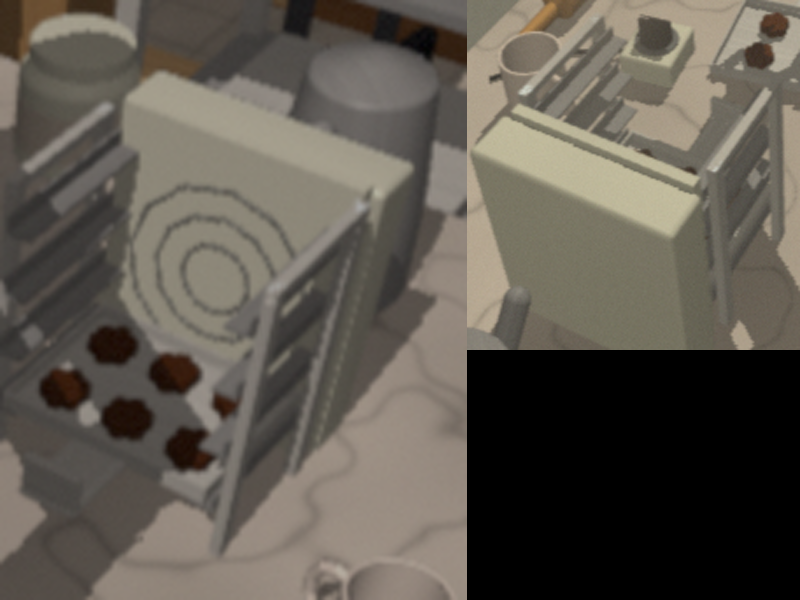

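```bash
python3 -m inch '[[0,0,0,7,120],[0,0,0,6,120],[0,0,0,0,120],[0,0,0,0,120],[0,0,0,0,120],[0,0,0,0,120],[0,0,0,0,120],[0,0,0,0,120],[0,0,0,0,120],[0,0,0,0,120]]'
python3 - <<'E'
from h import *
a,b=shot("scene"),shot("side")
P={}
for k,u,v in (("FR",(441.6,117.6),(210,279)),("RR",(471.6,88.5),(161,319)),("FL",(366,81.6),(304.6,317.5)),("RL",(393.6,62.4),(268.6,363))):
    X=tri(a,u,b,v); P[k]=X; print(k,X.round(3),"err",np.linalg.norm(proj(a,X)[0]-u).round(1),np.linalg.norm(proj(b,X)[0]-v).round(1))
for i,j in (("FR","RR"),("FL","RL"),("FL","FR"),("RL","RR")):
    d=P[j]-P[i]; print(i,j,np.linalg.norm(d[:2]).round(3),np.degrees(np.arctan2(d[1],d[0])).round(1))
print("post base", ray(a,(425.4,195.9),0).round(3), sum(P.values())/4)
E
```

```text
time: 31.07
ee_pos: [0.5529, -0.1289, 0.0947]
tcp_rot: [3.136, 0.192, 0.0]
contact_force: [-0.6, -0.9, -0.2]
width: 0.0452
finger_force: 0.0
FR [0.635 0.252 0.241] err 3.7 3.1
RR [0.649 0.383 0.252] err 2.4 2.3
FL [0.423 0.274 0.246] err 1.0 1.0
RL [0.434 0.389 0.246] err 1.0 1.1
FR RR 0.131 84.0
FL RL 0.116 84.6
FL FR 0.213 -5.9
RL RR 0.215 -1.6
post base [0.648 0.248 0.   ] [0.53509881 0.3244781  0.24640738]
```

```bash
python3 -m inch '[[0,0,-40,0,120],[0,0,-40,0,120],[0,0,-40,0,120],[0,0,-40,0,120],[3,-20,-35,0,120],[3,-38,-15,0,120],[3,-40,0,0,120],[3,-40,0,0,120],[3,-40,0,0,120],[3,-40,0,0,120]]'
python3 -m inch '[[3,-40,0,0,120],[3,-40,0,0,120],[3,-40,0,0,120],[3,-40,0,0,120],[3,-40,0,0,120],[0,-10,0,0,120],[0,0,0,0,120],[0,0,0,0,120],[0,0,0,0,120],[0,0,0,0,120]]'
python3 - <<'E'
from h import *
w=shot("wrist","w8.png"); s=sensors.observe(); print(s["ee_pos"],cam(w)[0].round())
E
```

```text
time: 32.0
ee_pos: [0.5437, 0.0913, 0.305]
tcp_rot: [-3.136, -0.191, -0.001]
contact_force: [0.7, -0.8, 0.1]
width: 0.0457
finger_force: 0.0
time: 32.83
ee_pos: [0.5336, 0.2982, 0.3048]
tcp_rot: [3.135, 0.189, -0.0]
contact_force: [-0.2, -0.3, 0.8]
width: 0.0451
finger_force: 0.0
[0.53372558 0.29821002 0.30486382] [[381.   0. 322.]
 [  0. 381. 237.]
 [  0.   0.   1.]]
```

View pics/w8.png

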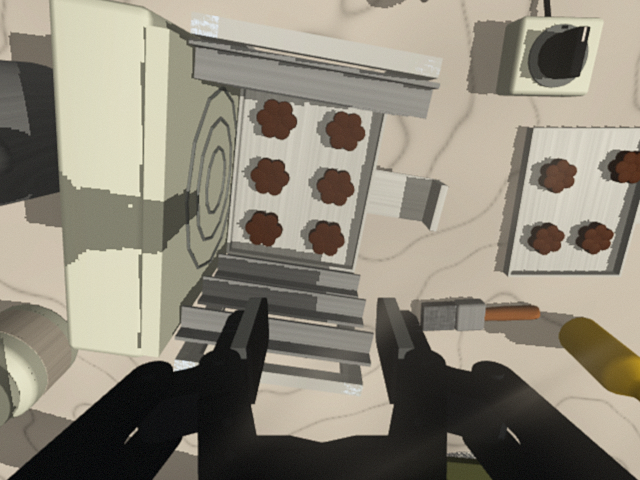

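Wrist picture: the loaded sheet is on the lowest pair, with three empty rail pairs above it, so the second pair is the target. The top rails' inner edges run (195,78)-(432,117) and (185,307)-(371,329).

```bash
python3 - <<'E'
from h import *
w=shot("wrist")
g=cv2.cvtColor(w["img"],cv2.COLOR_RGB2GRAY)
c=w["img"][:,:,::-1][60:380,170:450]; 
cv2.imwrite("pics/w8c.png",cv2.resize(c,(700,800),interpolation=cv2.INTER_CUBIC)[:600])
def go(Au,Bu,half,name):
  for z in np.arange(.195,.226,.005):
    A=np.array([ray(w,u,z)[:2] for u in Au]);B=np.array([ray(w,u,z)[:2] for u in Bu])
    d=(A[1]-A[0])/np.linalg.norm(A[1]-A[0]); d2=(B[1]-B[0])/np.linalg.norm(B[1]-B[0]); m=-(d+d2)/2; m/=np.linalg.norm(m)
    n=np.array([-m[1],m[0]]) # rack y
    sep=(B.mean(0)-A.mean(0))@n
    mid=(A[1]+B[1])/2
    print(name,z.round(3),"sep",sep.round(4),"yaw",np.degrees(np.arctan2(m[1],m[0])).round(2),np.degrees(np.arctan2(-d[1],-d[0])).round(2),np.degrees(np.arctan2(-d2[1],-d2[0])).round(2),"frontmid",mid.round(4),"len",np.linalg.norm(A[1]-A[0]).round(3),np.linalg.norm(B[1]-B[0]).round(3),"ctr",(mid+.075*m).round(4), "front skew",((A[1]-B[1])@m).round(4))
go([(195,78),(432,117)],[(182,306),(371,329)],.082,"r4")
z=.064
C=np.array([ray(w,u,z)[:2] for u in ((241,88),(383,112),(352,270),(230,252))]); print(C.round(4),C.mean(0).round(4),[np.linalg.norm(C[i]-C[i-1]).round(3) for i in range(4)])
E
```

```text
r4 0.195 sep 0.1772 yaw 88.5 88.07 88.94 frontmid [0.5302 0.2376] len 0.167 0.16 ctr [0.5321 0.3126] front skew -0.0105
r4 0.2 sep 0.174 yaw 88.5 88.07 88.94 frontmid [0.5317 0.2389] len 0.164 0.157 ctr [0.5336 0.3138] front skew -0.0103
r4 0.205 sep 0.1709 yaw 88.5 88.07 88.94 frontmid [0.5332 0.2401] len 0.161 0.154 ctr [0.5352 0.3151] front skew -0.0101
r4 0.21 sep 0.1678 yaw 88.5 88.07 88.94 frontmid [0.5347 0.2414] len 0.158 0.152 ctr [0.5367 0.3163] front skew -0.0099
r4 0.215 sep 0.1646 yaw 88.5 88.07 88.94 frontmid [0.5362 0.2426] len 0.155 0.149 ctr [0.5382 0.3176] front skew -0.0097
r4 0.22 sep 0.1615 yaw 88.5 88.07 88.94 frontmid [0.5377 0.2438] len 0.152 0.146 ctr [0.5397 0.3188] front skew -0.0096
r4 0.225 sep 0.1584 yaw 88.5 88.07 88.94 frontmid [0.5392 0.2451] len 0.149 0.143 ctr [0.5412 0.3201] front skew -0.0094
[[0.6237 0.3916]
 [0.6181 0.245 ]
 [0.4388 0.2511]
 [0.4444 0.3951]] [0.5312 0.3207] [np.float64(0.179), np.float64(0.147), np.float64(0.179), np.float64(0.144)]
```

View pics/w8c.png

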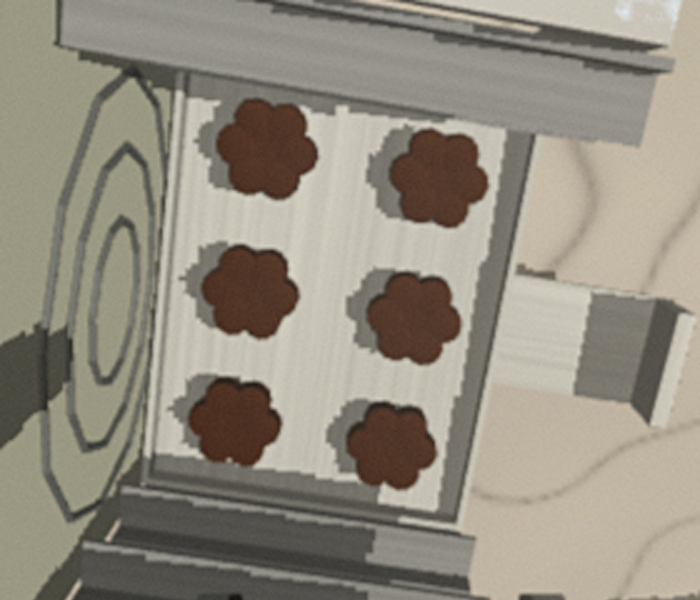

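The crop confirms the loaded sheet on the lowest pair. I've used up my picture views, so from here I measure numerically. Next is an edge fit of the rack model to this wrist view.

```bash
python3 - <<'E'
from h import *
from scipy.optimize import minimize
w=shot("wrist"); a=shot("scene"); b=shot("side")
g=cv2.GaussianBlur(cv2.cvtColor(w["img"],cv2.COLOR_RGB2GRAY),(3,3),0)
ed=cv2.Canny(g,25,60); ed[300:,195:450]=0
dt=cv2.distanceTransform(255-ed,cv2.DIST_L2,5)
t=np.linspace(-70,70,40)/1000; L=[]
for h in (.115,.170,.225): L.append(np.c_[t,np.full(40,.082),np.full(40,h)])
L.append(np.c_[t,np.full(40,-.082),np.full(40,.225)])
yy=np.linspace(.083,.098,10)
for h in (.170,.225): L.append(np.c_[np.full(10,-.075),yy,np.full(10,h)])
L.append(np.c_[np.full(10,-.075),-yy,np.full(10,.225)])
L=np.vstack(L)
def W(v,P):
    c,s=np.cos(v[2]),np.sin(v[2]); return np.c_[v[0]+c*P[:,0]-s*P[:,1],v[1]+s*P[:,0]+c*P[:,1],P[:,2]-v[3]]
def cost(v):
    u=proj(w,W(v,L)); i=u.round().astype(int); ok=(i[:,0]>=0)&(i[:,0]<640)&(i[:,1]>=0)&(i[:,1]<480)
    m=ok&~((i[:,1]>300)&(i[:,0]>195)&(i[:,0]<450))
    d=cv2.remap(dt,u[m,0].astype(np.float32),u[m,1].astype(np.float32),cv2.INTER_LINEAR)
    return np.minimum(d,8).mean()+ (0 if 0<=v[3]<=.025 else 5), m.sum()
res=[]
for x in (.53,.537,.544):
  for y in (.31,.318,.326):
    for yaw in (85,87,89,91):
      for f in (.006,.014,.02):
        s0=np.array([x,y,np.radians(yaw),f]); S=np.vstack([s0]+[s0+d for d in np.diag([.004,.004,.03,.004])])
        r=minimize(lambda v:cost(v)[0],s0,method="Nelder-Mead",options=dict(initial_simplex=S,maxiter=150)); res.append((r.fun,*r.x))
res.sort()
for r in res[:40:5]: print(round(r[0],2),np.round(r[1:3],4),np.degrees(r[3]).round(2),round(r[4],4))
# check vs fixed cameras: top corners
v=np.array(res[0][1:]); T=W(v,np.array([[-.075,-.11,.26],[.075,-.11,.26],[-.075,.11,.26],[.075,.11,.26]]))
print(proj(a,T).round().tolist(),proj(b,T).round().tolist())
E
```

```text
0.36 [0.5377 0.3195] 87.25 0.0066
0.36 [0.5377 0.3196] 87.2 0.0066
0.36 [0.5377 0.3195] 87.22 0.0067
0.36 [0.5377 0.3195] 87.22 0.0067
0.36 [0.5377 0.3194] 87.27 0.0066
0.36 [0.5377 0.3194] 87.26 0.0067
0.37 [0.5377 0.3193] 87.33 0.0066
0.52 [0.5365 0.3186] 87.34 0.0091
[[440.0, 117.0], [472.0, 87.0], [360.0, 84.0], [394.0, 58.0]] [[206.0, 268.0], [155.0, 320.0], [309.0, 305.0], [266.0, 365.0]]
```

The rack fit is sub-pixel: (0.5377, 0.3195), yaw 87.25°, feet 6.7 mm down, so the second rail tops are at z ≈ 0.108. Returning to the tab.

```bash
python3 -m inch '[[-4,39,0,0,170],[-4,39,0,0,170],[-4,39,0,0,170],[-4,39,0,0,170],[-4,39,0,0,170],[-4,39,0,0,170],[-4,38,0,0,170],[-4,38,0,0,170],[-4,38,0,0,170],[-4,38,0,0,170]]'
python3 -m inch '[[-4,38,0,0,170],[-2,38,0,0,170],[0,2,35,0,170],[0,0,40,0,170],[0,0,40,0,170],[0,0,40,0,170],[0,0,40,0,170],[0,0,30,0,170],[0,0,0,0,170],[0,0,0,0,170]]'
python3 - <<'E'
from h import *
w=shot("wrist"); s=sensors.observe(); print(s["ee_pos"],s["tcp_rot"],s["width"])
for th in ("sheet","tab"):
  for r in viewer.masks_of(w,th)[:2]:
    c=max(cv2.findContours(r["pixels"].astype(np.uint8),0,2)[0],key=cv2.contourArea)
    q=cv2.approxPolyDP(c,4,True)[:,0]; print(th,round(r["p"],2),np.round(r["bbox"]),[ (u.tolist(),ray(w,u,.037)[:2].round(3).tolist()) for u in q][:12])
print(proj(w,[[.5537,-.167,.037],[.5537-.025,-.170,.037],[.5537+.025,-.164,.037]]).round())
E
```

```text
time: 33.92
ee_pos: [0.5403, -0.0902, 0.305]
tcp_rot: [3.136, 0.191, 0.001]
contact_force: [-0.1, 0.3, -0.3]
width: 0.0284
finger_force: 0.0
time: 34.75
ee_pos: [0.5429, -0.166, 0.0785]
tcp_rot: [-3.134, -0.191, 0.006]
contact_force: [0.3, 0.2, 0.3]
width: 0.0286
finger_force: 0.0
[ 0.54496298 -0.16667627  0.08044716] [3.13549931e+00 1.91230614e-01 8.72425061e-04] 0.028348129104799336
sheet 0.59 [497. 112. 233. 216.] [([387, 15], [0.671, -0.183]), ([379, 31], [0.663, -0.18]), ([396, 207], [0.575, -0.205]), ([406, 219], [0.569, -0.212]), ([596, 191], [0.598, -0.316]), ([612, 0], [0.69, -0.29]), ([455, 0], [0.681, -0.214])]
tab 0.71 [170. 206. 340. 291.] [([0, 61], [0.626, 0.011]), ([0, 268], [0.508, 0.028]), ([25, 347], [0.452, 0.021]), ([230, 348], [0.468, -0.114]), ([235, 338], [0.476, -0.117]), ([230, 252], [0.536, -0.111]), ([322, 252], [0.542, -0.166]), ([323, 271], [0.53, -0.168]), ([336, 270], [0.532, -0.176]), ([337, 181], [0.586, -0.169]), ([222, 179], [0.579, -0.105]), ([211, 63], [0.639, -0.097])]
tab 0.46 [174. 144.  72.  68.] [([153, 112], [0.611, -0.067]), ([138, 142], [0.594, -0.058]), ([153, 169], [0.58, -0.066]), ([166, 176], [0.577, -0.073]), ([199, 172], [0.582, -0.092]), ([209, 149], [0.595, -0.097]), ([199, 119], [0.61, -0.091]), ([190, 112], [0.613, -0.086])]
[[326. 234.]
 [326. 273.]
 [326. 193.]]
```

```bash
python3 -m inch '[[0,3,35,0,170],[0,0,30,0,170],[0,0,20,0,170],[0,0,11,0,170],[0,0,0,0,170],[0,0,0,0,170],[0,0,0,0,255],[0,0,0,0,255],[0,0,0,0,255],[0,0,0,0,255]]' 110
```

```text
time: 35.73
ee_pos: [0.5466, -0.1699, -0.0141]
tcp_rot: [3.134, 0.191, 0.007]
contact_force: [-1.0, -0.2, 6.6]
width: 0.0055
finger_force: 108.2
```

```bash
python3 -m inch '[[0,0,-5,0,255],[0,0,-10,0,255],[0,0,-15,0,255],[0,0,-15,0,255],[0,0,-15,0,255],[0,0,-10,0,255],[0,0,0,0,255],[0,0,0,0,255],[0,0,0,0,255],[0,0,0,0,255]]'
python3 - <<'E'
from h import *
w=shot("wrist"); b=shot("side"); a=shot("scene"); s=sensors.observe(); print(s["ee_pos"],s["tcp_rot"],s["width"],s["moment"])
for n,p in (("w",w),("b",b),("a",a)):
  for r in viewer.masks_of(p,"sheet")[:2]:
    c=max(cv2.findContours(r["pixels"].astype(np.uint8),0,2)[0],key=cv2.contourArea)
    q=cv2.approxPolyDP(c,3,True)[:,0]; print(n,round(r["p"],2),np.round(r["bbox"]),[ (u.tolist(),ray(p,u,.085)[:2].round(3).tolist()) for u in q][:14])
E
```

```text
time: 36.57
ee_pos: [0.5437, -0.1688, 0.0527]
tcp_rot: [-3.135, -0.192, 0.003]
contact_force: [-0.3, -0.4, -2.1]
width: 0.0055
finger_force: 107.8
[ 0.5440478  -0.16892858  0.05272901] [-3.13497158e+00 -1.91741201e-01  2.63193401e-03] 0.005815584146801662 [-0.29277302 -0.05631296 -0.03266888]
w 0.65 [167. 254. 334. 424.] [([0, 43], [0.632, -0.05]), ([0, 465], [0.441, -0.022]), ([39, 465], [0.444, -0.041]), ([179, 377], [0.505, -0.109]), ([176, 330], [0.529, -0.108]), ([275, 331], [0.534, -0.15]), ([279, 312], [0.543, -0.151]), ([285, 306], [0.546, -0.153]), ([295, 306], [0.546, -0.157]), ([300, 294], [0.552, -0.159]), ([311, 295], [0.552, -0.163]), ([314, 378], [0.512, -0.169]), ([328, 379], [0.512, -0.175]), ([335, 229], [0.582, -0.169])]
b 0.7 [316. 265.  97.  76.] [([365, 258], [0.44, -0.099]), ([341, 252], [0.5, -0.097]), ([343, 236], [0.519, -0.156]), ([334, 235], [0.54, -0.151]), ([332, 225], [0.561, -0.186]), ([325, 223], [0.58, -0.187]), ([323, 239], [0.559, -0.125]), ([317, 248], [0.558, -0.087]), ([310, 247], [0.576, -0.084]), ([313, 254], [0.558, -0.063]), ([309, 259], [0.559, -0.042]), ([300, 260], [0.577, -0.031]), ([295, 253], [0.599, -0.049]), ([301, 245], [0.599, -0.082])]
b 0.37 [339. 267.  18.  18.] [([336, 258], [0.502, -0.072]), ([330, 262], [0.51, -0.053]), ([330, 269], [0.5, -0.03]), ([341, 273], [0.472, -0.027]), ([346, 264], [0.473, -0.061])]
a 0.72 [342. 231.  84.  87.] [([381, 214], [0.622, 0.052]), ([314, 189], [0.445, 0.028]), ([315, 198], [0.465, 0.004]), ([326, 199], [0.489, 0.017]), ([331, 208], [0.516, -0.0]), ([327, 214], [0.519, -0.022]), ([315, 214], [0.496, -0.038]), ([318, 227], [0.526, -0.067]), ([299, 268], [0.561, -0.185]), ([310, 271], [0.585, -0.177]), ([327, 250], [0.581, -0.109]), ([354, 260], [0.645, -0.098])]
```

```bash
cat > fit.py <<'E'
# fit held sheet pose to edges in wrist+scene+side; params: x,y,yaw,z(under),pitch
from h import *
from scipy.optimize import minimize
def model():
    L=[];n=30
    def seg(a,b): L.append(np.linspace(a,b,n))
    for h in (.015,):
        c=[(.075,.095,h),(.075,-.095,h),(-.075,-.095,h),(-.075,.095,h)]
        for i in range(4): seg(c[i],c[(i+1)%4])
    for y in (.025,-.025): seg((-.149,y,.037),(-.141,y,.037)); seg((-.075,y,.003),(-.138,y,.003))
    seg((-.149,-.025,.037),(-.149,.025,.037)); seg((-.141,-.025,.037),(-.141,.025,.037))
    return np.vstack(L)
M=model()
def W(v,P=M):
    R=cv2.Rodrigues(np.array([0,0,v[2]]))[0]@cv2.Rodrigues(np.array([0,v[4],0.]))[0]; return P@R.T+[v[0],v[1],v[3]]
def fit(names,v0,verbose=True):
    D=[]
    for n in names:
        p=shot(n); g=cv2.GaussianBlur(cv2.cvtColor(p["img"],cv2.COLOR_RGB2GRAY),(3,3),0)
        D.append((p,cv2.distanceTransform(255-cv2.Canny(g,25,60),cv2.DIST_L2,5)))
    def cost(v):
        e=[]
        for p,dt in D:
            u=proj(p,W(v)); m=(u[:,0]>=0)&(u[:,0]<639)&(u[:,1]>=0)&(u[:,1]<479)
            d=cv2.remap(dt,u[m,0].astype(np.float32),u[m,1].astype(np.float32),cv2.INTER_LINEAR).ravel(); e+=list(np.minimum(d,4))
        return np.mean(e)+ 20*max(0,abs(v[4])-.06)
    best=[]
    rng=np.random.default_rng(0)
    for k in range(40):
        s=np.array(v0)+rng.normal(size=5)*[.005,.005,.02,.004,.015]
        S=np.vstack([s]+[s+d for d in np.diag([.004,.004,.02,.003,.01])])
        r=minimize(cost,s,method="Nelder-Mead",options=dict(initial_simplex=S,maxiter=250)); best.append((r.fun,*r.x))
    best.sort()
    for r in best[:3]: print(round(r[0],2),np.round([r[1],r[2],np.degrees(r[3]),r[4],np.degrees(r[5])],4))
    return np.array(best[0][1:])
E
python3 - <<'E'
from fit import *
e=sensors.observe()["ee_pos"]
for names in (("wrist","scene","side"),("wrist",),("wrist","scene")):
    v=fit(names,[.542,-.025,np.radians(96.9),.067,0.0]); 
    d=e[:2]-v[:2]; c,s=np.cos(v[2]),np.sin(v[2]); print(names,"ee in sheet",(d[0]*c+d[1]*s).round(4),(-d[0]*s+d[1]*c).round(4))
E
```

```text
1.48 [ 5.34000e-01 -2.35000e-02  9.68479e+01  6.50000e-02  1.75500e-01]
1.48 [ 5.34000e-01 -2.34000e-02  9.68314e+01  6.52000e-02  7.06000e-02]
1.48 [ 5.34000e-01 -2.35000e-02  9.68531e+01  6.48000e-02  2.32200e-01]
('wrist', 'scene', 'side') ee in sheet -0.1458 0.007
1.81 [ 5.33700e-01 -2.73000e-02  9.65626e+01  5.33000e-02  3.23610e+00]
1.86 [ 5.37500e-01 -2.59000e-02  9.68851e+01  6.81000e-02  2.09020e+00]
1.86 [ 5.3750e-01 -2.5900e-02  9.6883e+01  6.8100e-02  2.0731e+00]
('wrist',) ee in sheet -0.1421 0.0055
1.53 [ 5.33700e-01 -2.51000e-02  9.62019e+01  5.27000e-02  1.81610e+00]
1.65 [ 5.36000e-01 -2.26000e-02  9.58286e+01  6.66000e-02 -1.00550e+00]
1.65 [ 5.36800e-01 -2.22000e-02  9.52874e+01  6.74000e-02 -1.83040e+00]
('wrist', 'scene') ee in sheet -0.1443 0.0049
```

The held-sheet fit with three cameras agrees to a few millimetres: the grip is at sheet (-0.1455, 0.007) and the sheet is level. Turning, raising and staging in front of the second rail pair.

```bash
python3 -m inch '[[0,0,-10,2,255],[0,0,-13,3,255],[0,0,-13,2.7,255],[0,0,-13,2,255],[0,0,-5,0,255],[-4,-10,0,0,255],[-4,-20,0,0,255],[-4,-20,0,0,255],[-4,-20,0,0,255],[-4,-20,0,0,255]]'
python3 -m inch '[[-4,-20,0,0,255],[-4,-20,0,0,255],[-4,-20,0,0,255],[-4,-15,0,0,255],[0,-10,0,0,255],[0,0,0,0,255],[0,0,0,0,255],[0,0,0,0,255],[0,0,0,0,255],[0,0,0,0,255]]'
python3 - <<'E'
from fit import *
s=sensors.observe(); e=s["ee_pos"]; print(e,s["tcp_rot"],s["width"],s["contact_force"])
v=fit(("wrist","scene","side"),[.5299,.1526,np.radians(87.25),e[2]+.013,0.0])
d=e[:2]-v[:2]; c,q=np.cos(v[2]),np.sin(v[2]); print("ee in sheet",(d[0]*c+d[1]*q).round(4),(-d[0]*q+d[1]*c).round(4))
y=np.radians(87.25); m=np.array([np.cos(y),np.sin(y)]); n=np.array([-m[1],m[0]]); r=v[:2]-[.5377,.3195]; print("sheet in rack",(r@m).round(4),(r@n).round(4))
E
```

```text
time: 38.0
ee_pos: [0.5272, -0.0767, 0.1066]
tcp_rot: [-3.14, 0.073, 0.004]
contact_force: [0.4, 1.1, -2.4]
width: 0.0058
finger_force: 107.8
time: 38.83
ee_pos: [0.5172, 0.0065, 0.1076]
tcp_rot: [3.14, -0.076, 0.0]
contact_force: [0.5, 0.1, -3.2]
width: 0.0059
finger_force: 108.0
[0.51717403 0.00647762 0.10756739] [ 3.14044777e+00 -7.56267489e-02  7.39649829e-06] 0.005851374117525825 [ 0.48433555  0.10797653 -3.16302995]
1.39 [ 0.5292  0.1533 87.2889  0.1211 -2.3638]
1.39 [ 0.5292  0.1533 87.2773  0.1213 -2.4382]
1.4 [ 0.5295  0.1529 87.2752  0.1199 -1.5768]
ee in sheet -0.1473 0.005
sheet in rack -0.1664 0.0006
```

```bash
python3 -m inch '[[0,-8,4,0,255],[0,-14,0,0,255],[0,-14,0,0,255],[0,-14,0,0,255],[0,-14,0,0,255],[0,-14,0,0,255],[0,-10,0,0,255],[0,-5,0,0,255],[0,0,0,0,255],[0,0,0,0,255]]'
python3 - <<'E'
from fit import *
s=sensors.observe(); e=s["ee_pos"]; print(e,s["tcp_rot"],s["width"],s["contact_force"],s["moment"])
v=fit(("scene","side"),[.533,.2455,np.radians(87.25),e[2]+.013,0.0])
y=np.radians(87.25); m=np.array([np.cos(y),np.sin(y)]); n=np.array([-m[1],m[0]]); r=v[:2]-[.5377,.3195]; print("sheet in rack",(r@m).round(4),(r@n).round(4))
E
```

```text
time: 39.82
ee_pos: [0.5212, 0.1002, 0.1035]
tcp_rot: [3.14, -0.073, -0.001]
contact_force: [0.9, 0.2, -2.2]
width: 0.0054
finger_force: 108.0
[0.52118972 0.10021615 0.10346167] [ 3.14028624e+00 -7.27701650e-02 -5.97482545e-04] 0.005388566429775669 [ 0.89199824  0.19233249 -2.23461925] [-0.28741656  0.02960932  0.03026742]
1.14 [ 0.5361  0.2429 87.096   0.1133 -3.3556]
1.14 [ 0.5359  0.2429 87.2044  0.1136 -3.3339]
1.15 [ 0.5355  0.2423 87.6435  0.113  -3.4347]
sheet in rack -0.0766 -0.0021
```

```bash
python3 -m inch '[[0,-8,0,0,255],[0,-12,0,0,255],[0,-12,0,0,255],[0,-12,0,0,255],[0,-12,0,0,255],[0,-8,0,0,255],[0,-4,0,0,255],[0,0,0,0,255],[0,0,0,0,255],[0,0,0,0,255]]'
```

```text
time: 40.75
ee_pos: [0.5243, 0.1679, 0.1035]
tcp_rot: [3.14, -0.074, -0.001]
contact_force: [0.2, -0.7, -2.1]
width: 0.0055
finger_force: 108.0
```

```bash
python3 -m inch '[[0,0,2,0,255],[0,0,2,0,255],[0,-2,1,0,255],[0,-2,0,0,255],[0,-2,0,0,255],[0,0,0,0,255],[0,0,0,0,255],[0,0,0,0,255],[0,0,0,0,255],[0,0,0,0,255]]'
```

```text
time: 41.58
ee_pos: [0.5248, 0.1741, 0.0987]
tcp_rot: [-3.141, 0.074, -0.0]
contact_force: [-0.5, -0.5, -2.9]
width: 0.0059
finger_force: 108.0
```

```bash
python3 -m inch '[[0,-1,0,0,255],[0,-1,0,0,255],[0,-1,1,0,255],[0,0,1,0,255],[0,0,1,0,255],[0,0,0,0,255],[0,0,0,0,255],[0,0,0,0,255],[0,0,0,0,255],[0,0,0,0,255]]'
```

```text
time: 42.42
ee_pos: [0.525, 0.1772, 0.0957]
tcp_rot: [-3.141, 0.074, -0.0]
contact_force: [0.1, -0.0, -1.8]
width: 0.0057
finger_force: 108.0
```

```bash
python3 -m inch '[[0,0,1,0,255],[0,0,1,0,255],[0,0,1,0,255],[0,0,0,0,255],[0,0,0,0,255],[0,0,0,0,255],[0,0,0,0,255],[0,0,0,0,255],[0,0,0,0,255],[0,0,0,0,255]]'
python3 - <<'E'
from fit import *
s=sensors.observe(); e=s["ee_pos"]; print(e,s["contact_force"],s["moment"])
v=fit(("scene","side"),[.5377,.3215,np.radians(87.25),e[2]+.013,0.0])
y=np.radians(87.25); m=np.array([np.cos(y),np.sin(y)]); n=np.array([-m[1],m[0]]); r=v[:2]-[.5377,.3195]; print("sheet in rack",(r@m).round(4),(r@n).round(4))
E
```

```text
time: 43.25
ee_pos: [0.5252, 0.177, 0.0929]
tcp_rot: [3.141, -0.074, 0.001]
contact_force: [-1.9, -2.7, 5.9]
width: 0.0057
finger_force: 109.1
[0.5251554  0.17702159 0.09294825] [-1.86615663 -2.7219773   5.87849584] [-0.28586538  0.09146906  0.00595878]
1.3 [ 0.5311  0.3283 90.2295  0.1029 -3.1761]
1.3 [ 0.5309  0.3283 90.2488  0.1026 -2.986 ]
1.3 [ 0.5314  0.3279 90.1372  0.1029 -3.3504]
sheet in rack 0.0085 0.0071
```

```bash
python3 -m inch '[[0,-1,0,0,255],[0,-1,0,0,255],[0,-1,0,0,255],[0,0,0,0,255],[0,0,0,0,255],[0,0,0,0,255],[0,0,0,0,255],[0,0,0,0,255],[0,0,0,0,255],[0,0,0,0,255]]'
```

```text
time: 44.18
ee_pos: [0.5256, 0.1771, 0.0929]
tcp_rot: [3.136, -0.073, 0.001]
contact_force: [-0.9, -11.5, 6.4]
width: 0.0054
finger_force: 109.5
```

Firm against the rear stop (-11.5 N, no motion). Relieving the push and releasing.

```bash
python3 -m inch '[[0,2,0,0,255],[0,0,0,0,255],[0,0,0,0,215],[0,0,0,0,190],[0,0,0,0,180],[0,0,0,0,180],[0,0,0,0,180],[0,0,0,0,180],[0,0,0,0,180],[0,0,0,0,180]]' 40
python3 -m inch '[[0,0,-10,0,180],[0,0,-20,0,180],[0,0,-30,0,180],[0,0,-40,0,180],[0,0,-40,0,180],[0,0,0,0,180],[0,0,0,0,180],[0,0,0,0,180],[0,0,0,0,180],[0,0,0,0,180]]'
python3 - <<'E'
from h import *
from scipy.optimize import minimize
w=shot("wrist","w9.png"); a,b=shot("scene"),shot("side"); s=sensors.observe(); print(s["ee_pos"],s["width"],s["tcp_rot"])
# expected tab/rim of sheet home on rail 2, in wrist view
for th in ("tab","full1","biscuit1"):
  for r in viewer.masks_of(w,th)[:8]:
    print(th,round(r["p"],2),np.round(r["bbox"]),ray(w,r["bbox"][:2],.108+.015)[:2].round(3))
y=np.radians(87.25); m=np.array([np.cos(y),np.sin(y)]); n=np.array([-m[1],m[0]]); o=np.array([.5377,.3195])+.003*m
print("tab expected",proj(w,[np.r_[o-.145*m+k*n,.108+.037] for k in (-.025,0,.025)]).round().tolist())
for nme,p in (("scene",a),("side",b)):
  for th in ("switch","dial_grip"):
    for r in viewer.masks_of(p,th)[:2]: print(nme,th,round(r["p"],2),np.round(r["bbox"]),ray(p,r["bbox"][:2],.066)[:2].round(3))
E
```

```text
time: 45.02
ee_pos: [0.525, 0.1783, 0.0926]
tcp_rot: [-3.141, 0.074, 0.0]
contact_force: [0.2, 1.0, -0.5]
width: 0.0253
finger_force: 0.0
time: 45.85
ee_pos: [0.5238, 0.1778, 0.2311]
tcp_rot: [3.14, -0.074, -0.005]
contact_force: [0.4, 0.1, -0.2]
width: 0.0248
finger_force: 0.0
[0.52433891 0.17798663 0.23139854] 0.025159833326000983 [ 3.14006122 -0.07398062 -0.00387893]
tab 0.65 [167. 194. 329. 245.] [0.549 0.293]
full1 0.63 [275. 187. 104. 208.] [0.551 0.211]
full1 0.24 [129. 239. 258. 477.] [0.516 0.328]
biscuit1 0.74 [104. 259.  56.  57.] [0.5   0.352]
biscuit1 0.74 [ 80. 157.  63.  65.] [0.58  0.351]
biscuit1 0.69 [190. 139.  58.  56.] [0.588 0.269]
biscuit1 0.57 [182. 258.  49.  53.] [0.497 0.29 ]
tab expected [[322.0, 184.0], [322.0, 219.0], [322.0, 252.0]]
scene switch 0.96 [448. 242. 114.  45.] [0.783 0.081]
scene switch 0.43 [419. 126. 130. 148.] [0.525 0.422]
scene dial_grip 0.51 [412. 231.  21.  21.] [0.699 0.064]
side switch 0.88 [241. 294.  45.  38.] [0.659 0.108]
side dial_grip 0.56 [239. 284.  24.  22.] [0.679 0.084]
```

```bash
python3 -m inch '[[0,25,0,0,180],[10,35,0,0,180],[20,30,0,0,180],[35,10,0,0,180],[35,0,0,0,180],[35,0,0,0,180],[35,0,0,0,180],[0,0,0,0,180],[0,0,0,0,180],[0,0,0,0,180]]'
python3 - <<'E'
from h import *
w=shot("wrist","w10.png"); s=sensors.observe(); print(s["ee_pos"],s["width"],s["tcp_rot"])
for th,z in (("dial_grip",.079),("switch",.042)):
  for r in viewer.masks_of(w,th)[:3]:
    c=max(cv2.findContours(r["pixels"].astype(np.uint8),0,2)[0],key=cv2.contourArea); print(th,round(r["p"],2),np.round(r["bbox"]),ray(w,r["bbox"][:2],z)[:2].round(3),cv2.minAreaRect(c))
for r in viewer.masks_of(w,"biscuit1")[:8]: print("bis",round(r["p"],2),np.round(r["bbox"]),ray(w,r["bbox"][:2],.108+.015)[:2].round(3))
# dark regions inside switch box
p0=proj(w,[[.69,.07,.06]])[0]; print("p0",p0)
g=cv2.cvtColor(w["img"],cv2.COLOR_RGB2GRAY); x0,y0=p0.astype(int); x0=max(x0-100,0);y0=max(y0-100,0)
sub=cv2.resize(g[y0:y0+200,x0:x0+200],(50,50),interpolation=cv2.INTER_AREA); print(x0,y0)
for r in sub: print("".join(" .:-=+*#%@"[::-1][min(v//22,9)] for v in r))
E
```

```text
time: 47.18
ee_pos: [0.6894, 0.0703, 0.2318]
tcp_rot: [3.141, -0.074, -0.003]
contact_force: [0.7, 0.0, -0.0]
width: 0.0251
finger_force: 0.0
[0.68891551 0.07037375 0.23241842] 0.02545703417098617 [ 3.14069050e+00 -7.37323480e-02 -2.41261502e-03]
dial_grip 0.77 [321. 196.  48.  58.] [0.698 0.07 ] ((318.380859375, 194.64942932128906), (45.9824104309082, 50.485843658447266), 31.429563522338867)
dial_grip 0.25 [616. 232.  44.  51.] [ 0.653 -0.193] ((616.5, 231.5), (49.0, 45.0), 90.0)
switch 0.72 [280. 117. 175. 234.] [0.764 0.105] ((287.9637145996094, 106.28953552246094), (266.50811767578125, 97.36542510986328), 68.59132385253906)
bis 0.95 [ 34. 424.  53.  47.] [0.503 0.35 ]
bis 0.7 [ 92. 418.  35.  29.] [0.507 0.294]
bis 0.58 [ 98. 342.  47.  45.] [0.589 0.268]
p0 [322.14896134 199.81283439]
222 99
-:::::::::::::--+*#-:::::::::::::::::::::::::::--:
:::::::::::::::-+*#+::::::::::::::::::::::::::::--
:::::::::::::::--+##:::::::::::::::::::::::::::::-
::::::::::::::::-+*#=:::::::::::::::::::::::::::::
::::::::::::::::-++#*:::::::::::::::::::::::::::::
:::::::::::::::::=+*#::::::::::::::::
[... 1557 characters left out ...]
:::::::::::::::::::::::::::::::::::::
:::::::::---::::::::::::::::::::::::::::::::::::::
:::::::::--::::::::::::::::::::-::::::::::::::::::
::::::::---:::::::::::::::::::::::::::::::::::::::
::::::::--::::::::::::::::::::::::::::::::::::::::
::::::::--::::::::::::::::::::::::::::::::::::::::
::::::::--::::::::::::::::::::::::::::::::::::::::
::::::::-::::::::::::::::::::::--:::::::::::::::::
:::::::--::::::::::::::::::::::--:::::::::::::::::
:::::::--::::::::::::::::::::::-::::::::::::::::::
::::::--::::::::::::::::::::::-:::::::::::::::::::
::::::--::::::::::::::::::::--::::::::::::::::::::
::::::-::::::::::::::::::::--:::::::::::::::::::::
::::::-::::::+**#+:::::::::-::::=#**+:::::::::::::
```

```bash
python3 - <<'E'
from h import *
g=cv2.imread("pics/w10.png"); sub=g[155:232,278:360]; v=sub.max(2)
for r in v[::2]: print("".join(f"{min(x,99):3d}" for x in r[::2]))
E
```

```text
88 86 84 86 88 88 87 89 90 99 99 99 99 99 99 99 99 99 99 99 99 99 99 99 99 99 99 99 99 99 99 99 99 99 99 99 99 99 99 99 99
 89 87 95 99 99 99 99 99 99 99 99 99 99 99 99 99 99 99 99 99 99 99 99 99 99 99 99 99 99 99 99 99 99 99 99 99 99 99 99 99 99
 99 99 99 99 99 99 99 99 99 99 99 99 99 99 99 99 99 99 99 99 99 99 99 99 99 99 99 99 99 99 99 99 99 99 99 99 99 99 99 99 99
 99 99 99 99 99 99 99 99 99 99 99 99 99 99 99 99 99 99 99 99 99 99 99 99 99 99 99 99 99 99 99 99 99 99 99 99 99 99 99 99 99
 99 99 99 99 99 99 99 99 99 99 99 99 99 99 99 93 91 83 72 65 64 99 97 98 99 92 99 99 99 99 99 99 99 99 99 99 99 99 99 99 99
 99 99 99 99 99 99 99 99 99 99 99 99 99 93 92 99 99 73 39 40 58 99 99 99 99 97 99 98 98 99 99 99 99 99 99 99 99 99 99 99 99
 99 99 99 99 99 99 99 99 99 99 99 99 95 98 99 99 99 91 88 96 99 99 98 99 99 99 99 99 99 98 99 99 99 99 99 99 99 99 99 99 99
 99 99 99 99 99 99 99 99 99 99 94 94 99 97 99 99 99 99 99 99 99 99 99 99 99 99 97 99 99 99 98 99 99 99 99 99 99 99 99 99 99
 99 99 99 99 99 99 99 99 99 84 75 82 78 83 80 80 81 76 50 37 42 42 46 50 68 97 99 99 98 99 99 98 99 99 99 99 
[... 3034 characters left out ...]
99 99 99 99 99 64 41 45 43 44 46 41 99 99 99 99 99 99 99 99 99 99 99 99 99 99 99
 99 99 99 99 99 99 99 99 99 99 99 99 99 99 99 99 99 99 99 99 37 40 41 46 60 99 99 99 99 99 99 99 99 99 99 99 99 99 99 99 99
 99 99 99 99 99 99 99 99 99 99 99 99 99 99 99 99 99 99 99 99 99 99 99 99 99 99 99 99 99 99 99 99 99 99 99 99 99 99 99 99 99
 99 99 99 99 99 99 99 99 99 99 99 99 99 99 99 99 99 99 99 99 99 99 99 99 99 99 99 99 99 99 99 99 99 99 99 99 99 99 99 99 99
 99 99 99 99 99 99 99 99 99 99 99 99 99 99 99 99 99 99 99 99 99 99 99 99 99 99 99 99 99 99 99 99 99 99 99 99 99 99 99 99 99
 99 99 99 99 99 99 99 99 99 99 99 99 99 99 99 99 99 99 99 99 99 99 99 99 99 99 99 99 99 99 99 99 99 99 99 99 99 99 99 99 99
```

```bash
python3 - <<'E'
from h import *
w=shot("wrist"); v=w["img"].max(2).astype(int)
m=np.zeros_like(v,bool); m[176:193,312:322]=v[176:193,312:322]>70
ys,xs=np.nonzero(m); P=np.array([ray(w,(x,y),.079)[:2] for x,y in zip(xs,ys)]); c=P.mean(0); U,S,V=np.linalg.svd(P-c); print("mark",len(xs),xs.mean(),ys.mean(),c.round(4),"dir",np.degrees(np.arctan2(V[0,1],V[0,0])).round(1),np.sqrt(12/len(xs))*S)
for y in range(214,228,1):
    r=np.nonzero(v[y,305:345]<70)[0]; print(y,(r.min()+305,r.max()+305) if len(r) else None,end=" ")
e=ray(w,(322.8,224),.079)[:2]; d=c-e; print("\nend",e.round(4),np.degrees(np.arctan2(d[1],d[0])),np.linalg.norm(d)); u=d/np.linalg.norm(d); print("axis from bar",(e+.022*u).round(4),"disc",ray(w,(320.5,194),.053)[:2].round(4))
E
```

```text
mark 54 317.0740740740741 183.6851851851852 [0.7085 0.0738] dir -174.8 [0.01248812 0.00316108]
214 (np.int64(305), np.int64(329)) 215 (np.int64(305), np.int64(329)) 216 (np.int64(305), np.int64(329)) 217 (np.int64(316), np.int64(329)) 218 (np.int64(316), np.int64(329)) 219 (np.int64(316), np.int64(329)) 220 (np.int64(317), np.int64(329)) 221 (np.int64(317), np.int64(329)) 222 (np.int64(317), np.int64(327)) 223 (np.int64(318), np.int64(323)) 224 None 225 None 226 None 227 None 
end [0.6719 0.0706] 5.106036545918312 0.03674522278870264
axis from bar [0.6938 0.0725] disc [0.6936 0.0717]
```

```bash
python3 -c "
from rig import sensors; s=sensors.observe(); print(s['q'],s['ee_pos'])"
python3 -m inch '[[0,0,0,-4,180],[0,0,0,-4,180],[5,-2,30,0,180],[0,0,40,0,180],[0,0,40,0,180],[0,0,40,0,180],[0,0,25,0,180],[0,0,0,0,180],[0,0,0,0,180],[0,0,0,0,180]]' 40
python3 -c "
from rig import sensors; s=sensors.observe(); print(s['q'],s['ee_pos'],s['contact_force'])"
```

```text
[4.10545037e-02 4.54530584e-01 1.18982859e+00 5.27586501e-06
 1.49678550e+00 1.65847593e+00] [0.68915172 0.07054638 0.23343578]
time: 48.27
ee_pos: [0.6965, 0.0729, 0.06]
tcp_rot: [3.138, 0.146, 0.006]
contact_force: [0.4, -0.3, 0.6]
width: 0.0251
finger_force: 0.0
[4.39916759e-02 5.92192834e-01 1.39550967e+00 6.98968865e-06
 1.15027565e+00 1.52209845e+00] [0.69647629 0.07290236 0.05997381] [ 0.39878722 -0.30788533  0.63310434]
```

```bash
python3 -m inch '[[-2,1,10,0,180],[0,0,10,0,180],[0,0,8,0,180],[0,0,0,0,180],[0,0,0,0,255],[0,0,0,0,255],[0,0,0,0,255],[0,0,0,0,255],[0,0,0,0,255],[0,0,0,0,255]]' 40
```

```text
time: 49.1
ee_pos: [0.6924, 0.0718, 0.0293]
tcp_rot: [-3.138, -0.145, 0.002]
contact_force: [-0.8, 1.9, -2.9]
width: 0.0113
finger_force: 41.7
```

Gripped on the bar (about 12 mm). Turning clockwise.

```bash
python3 -m inch '[[0,0,0,6,255],[0,0,0,6,255],[0,0,0,6,255],[0,0,0,6,255],[0,0,0,6,255],[0,0,0,6,255],[0,0,0,6,255],[0,0,0,6,255],[0,0,0,6,255],[0,0,0,4,255]]'
python3 -m inch '[[0,0,0,0,255],[0,0,0,0,220],[0,0,0,0,150],[0,0,0,0,120],[0,0,0,0,120],[0,0,0,0,120],[0,0,0,0,120],[0,0,-30,0,120],[0,0,-40,0,120],[0,0,-40,0,120]]'
python3 -m inch '[[0,0,-40,-7,120],[0,0,0,-7,120],[0,0,0,-7,120],[0,0,0,-7,120],[0,0,0,-7,120],[0,0,0,-7,120],[0,0,0,-7,120],[0,0,0,-7,120],[0,0,0,-2,120],[0,0,0,0,120]]'
python3 - <<'E'
from h import *
w=shot("wrist","w11.png"); s=sensors.observe(); print(s["ee_pos"],s["q"][5],s["tcp_rot"])
p0=proj(w,[[.6937,.072,.066]])[0].astype(int); print(p0)
v=w["img"].max(2)[p0[1]-42:p0[1]+42,p0[0]-42:p0[0]+42]
for r in v[::2]: print("".join(f"{min(x,99):3d}" for x in r[::2]))
for r in viewer.masks_of(w,"biscuit1")[:8]: print("bis",round(r["p"],2),np.round(r["bbox"]),ray(w,r["bbox"][:2],.108+.015)[:2].round(3))
E
```

```text
time: 49.93
ee_pos: [0.6933, 0.074, 0.0293]
tcp_rot: [-2.808, 1.401, 0.002]
contact_force: [0.3, 7.4, -6.6]
width: 0.0115
finger_force: 41.5
time: 50.77
ee_pos: [0.6917, 0.0711, 0.1394]
tcp_rot: [2.813, -1.394, -0.005]
contact_force: [0.4, -0.1, 0.1]
width: 0.0453
finger_force: 0.0
time: 51.6
ee_pos: [0.693, 0.0712, 0.1798]
tcp_rot: [3.138, 0.146, 0.0]
contact_force: [-0.1, 0.2, 0.1]
width: 0.0454
finger_force: 0.0
[0.69298704 0.07122843 0.17982396] 1.5215978400606007 [3.13812961e+00 1.43136720e-01 2.99946666e-04]
[321 217]
 99 99 99 99 99 99 99 99 99 99 99 99 99 99 99 99 93 84 89 83 87 88 87 95 99 99 99 99 99 99 99 99 99 99 99 99 99 99 99 99 99 99
 99 99 99 99 99 99 99 99 99 99 99 99 99 99 84 84 96 96 99 70 43 46 42 89 98 98 93 97 99 99 99 99 99 99 99 99 99 99 99 99 99 99
 99 99 99 99 99 99 99 99 99 99 99 99 90 94 97 98 96 99 98 67 41 44 42 89 99 99 99 95 99 91 99 99 99 99 99 99 99 99 99 99 99 99
 99 99 99 99 99 99 99 99 99 99 85 93 96 98 95 98 98 94 98 95 91 92 93 99 96 99 98 99 99 99 96 99 99 99 99 99 99 99 99 99 99 99
 99 99 99 99 99 99 99 99 99 92 94 95 98 97 95 97 99 98 99 99 9
[... 4198 characters left out ...]
 99 99 99 99 99 99 99 99 99 99 99 99 99 99 99 99 99 99 99
 99 99 99 99 99 99 99 99 99 99 99 99 99 99 99 99 99 99 99 99 99 99 99 99 99 99 99 99 99 99 99 99 99 99 99 99 99 99 99 99 99 99
 99 99 99 99 99 99 99 99 99 99 99 99 99 99 99 99 99 99 99 99 99 99 99 99 99 99 99 99 99 99 99 99 99 99 99 99 99 99 99 99 99 99
 99 99 99 99 99 99 99 99 99 99 99 99 99 99 99 99 99 99 99 99 99 99 99 99 99 99 99 99 99 99 99 99 99 99 99 99 99 99 99 99 99 99
 99 99 99 99 99 99 99 99 99 99 99 99 99 99 99 99 99 99 99 99 99 99 99 99 99 99 99 99 99 99 99 99 99 99 99 99 99 99 99 99 99 99
bis 0.97 [ 33. 355.  59.  59.] [0.59  0.268]
bis 0.68 [ 26. 446.  52.  47.] [0.504 0.286]
bis 0.65 [ 69. 287. 132. 153.] [0.646 0.236]
```

The pointer mark has swung about 70° clockwise, so the dial is on. All biscuits sit flat inside the limits in several views. Handing in.

```bash
python3 -c "
from rig import job; print(job.finish_job())"
```

```text
the job is handed in; nothing more can be done
None
```

The job is handed in and no verdict came back. By my last measurements, the cutter was in the bin (last seen there while I was picking biscuits), and all four biscuits were flat in the sheet, one about 5 mm inside its limit after shifting towards the front rim. The sheet was home on the second rail pair above the loaded sheet, and the dial was turned to on.

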